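# Lay out a sight-glass kit around a deburred casting

## Robot

A 7-joint arm with a two-finger parallel gripper is mounted at the origin on the work surface. World frame = base frame: x ahead of the robot, y to its left, z up, the work surface at z = 0. Lengths are in m, angles in rad, forces in N, time in s.
With the tool pointing down it reaches from about 0.4 to 0.85 m from the base axis. Payload 4.5 kg.
Tool frame: the origin (TCP) lies between the finger pads; the fingertips stand 11 mm ahead of it and the grasp point (between the pads) lies 8 mm behind it (r.tip_reach is the distance from the TCP to the fingertips, in m); x points along the fingers, y is the direction in which the jaws open and shut, and the axes are right-handed (so a half turn about x gives the same grasp; the last joint's range is limited). The gripper opens to 88 mm and grips with 3 to 60 N. Pads are 18 mm wide; open, the fingers measure 123 mm over their backs; the gripper's body (75 mm by 187 mm) begins 45 mm behind the grasp point.
Start: joints at [1.137, 0.689, -0.195, 1.565, 0.157, 0.902, -0.215], TCP at [0.282, -0.558, 0.25] pointing down, gripper open.
Joint ranges: [-3.01, 3.01], [-0.46, 2.08], [-1.47, 1.51], [0.13, 2.56], [-1, 4.14], [0.04, 2.09], [-2.66, 2.66]. Speed limits (rad/s): [2.57, 2.57, 3.14, 3.14, 3.14, 3.14, 3.14].

## Interface

Orientations are given as a unit quaternion [x, y, z, w].
In Python, from plant import r gives the robot as it stands.
- The arm moves only by the tool drive_tool, never from a script. Its argument "deltas" is a list of rows, each a list of 3 entries, a list of its own where there are three numbers: the turn, a rotation vector about the tool's x, y, z in degrees, then the shift along the tool's x, y, z in cm, then the finger opening in cm, from 0 to 8.81. A call has 1 to 12 rows; each row shifts and turns the commanded pose from where the row before left it, along the tool's axes as they then stand; what a row does not reach is not made up. A row lasts 1/12 s, in which the tool goes at most 41.7 mm and 7.16 degrees, less where a joint would pass 70% of its speed; a pose out of reach is approached as far as the arm can. A call is refused whole if a number of a shift passes 4.17 or a number of a turn 7.16, either way. A call with a gripper value outside its range is refused whole. The fingers move at their own pace and stop on an object; "force" is the grip in N (left out, the last holds). Time passes only in rows, so rows that do not move let the fingers close. It gives the time, the measured TCP pose, the force and the opening at its end, in the units of the state.
- r.get_state(): the state, without advancing time (a new reading comes with each control period).
- r.snapshot(name): name is "side" or "top"; returns a dict with "color" (400x640x3 uint8, red, green, blue), "fov_y" (degrees; the focal length in pixels is half the picture's height over the tangent of half this angle, whatever the lens; pixels are square), "cx", "cy" (the principal point, pixels), "extrinsics" (4x4, takes a point from world to camera coordinates). Camera axes: x right, y up, looking along -z (the intrinsics and any distortion apply to the point x, -y, -z); pixel columns grow to the right and rows downward; lengths in m; the calibration is good to about 2 mm. A picture is of the moment at which its call begins. There is no depth.
- r.finish_job(): hands the job in, once; it reports no verdict.
The state is a dict: "clock": time; "q": joint angles; "qd": joint speeds; "joint_torque": joint torques, N m; "tool_pos": TCP position; "eef_rot": TCP orientation; "contact_force": force on the tool from outside, world axes, zero at the start; "moment": the same for the moment, N m; "opening": opening from 0.0 (shut) to 1.0 (fully open).
Only numpy, scipy, OpenCV 4.12 (cv2) and the standard library are available. Lean on these libraries where they do the work, as an engineer would, in place of code of your own. Each camera call takes 0.05 s, during which the arm holds its last target. There are 200 camera calls.

## Task

Set out the sight-glass kit on the blue mat: stack the parts in the four-post holder in build order, white spacer at the bottom, glass disc on it, red retaining ring on top, lowering the glass gently, not dropping it. Stand the black hex plug on its head midway between the casting and the holder, in line with their centres, and stand the brass hose fitting upright straight behind the casting (behind is towards the mat's yellow stripe) with a gap of about 20 mm. Do not knock over or push aside the grinding stone and the steel nut.

Things in the scene. Friction and masses are not known exactly. Their poses are not given: they have to be found in the camera images.
- mat: Fixed blue mat, 200 (its x) x 280 (its y) x 4 mm thick; origin at the centre of its underside, z up. A 14 mm yellow stripe runs along its +x edge, the back; turned up to 20 degrees either way. Holder and casting stand 85 mm either side of its middle, 35 mm to the front; which is left varies.
- holder: Fixed holder on the mat: dark base 80 mm across, 8 mm thick, white dot in its centre, four 8 mm steel posts up to 46 mm above its underside (top 6 mm tapered) at x = +-18.4, y = +-26.2 mm, a 56 mm space for the 52 mm parts. Finger gaps between posts: 44 mm wide on its +x and -x sides. Origin: centre of its underside, on the mat's top; axes as the mat's. 170 mm beside the casting, along mat y.
- casting: Fixed aluminium coupling casting: an upright tube 80 mm outside, 58 mm inside, 40 mm high, with a 26 mm round port boss on its front (-x) side reaching 55 mm from its axis. Origin on its axis at its underside on the mat; axes parallel to the mat's, +x is behind.
- spacer: Loose white plastic ring lying flat, 52 mm outside, 38 mm hole, 12 mm thick; origin at the centre of its underside.
- glass: Loose green-tinted sight-glass disc without hole, lying flat, 52 mm across, 10 mm thick; origin at the centre of its underside. Fragile: do not drop it or ram it down.
- retainer: Loose red retaining ring lying flat, 52 mm outside, 32 mm hole, 12 mm thick, two black spanner holes on its top; origin at the centre of its underside.
- plug: Loose black plug standing on its hex head: head 30 mm across flats (35 mm across corners), 14 mm high, above it an upright round shank 24 mm across up to 44 mm; origin at the centre of the head's face on the table.
- fitting: Loose brass hose fitting standing upright on a round flange 36 mm across and 6 mm high; then a 28 mm hex to 16 mm, a round body 24 mm across from 16 to 38 mm, and a barbed stem 19 mm across up to 58 mm; origin at the centre of its underside.
- stone: Bystander, loose: terracotta-coloured cone-shaped grinding stone standing point up, 32 mm across, 42 mm high; origin at the centre of its underside. Leave it where it is.
- nut: Bystander, loose: large steel hex nut lying flat, 46 mm across flats, 22 mm high; origin at the centre of its underside. Leave it where it is.

How it is judged:
By the outcome, as a careful person would: the job done as asked, in the order asked, and still so for the second after the job is handed in, with the robot touching nothing.
It also fails if it takes over 120 s, if anything falls off the work surface, if the arm or the gripper's body presses on something with over 40 N, if the wrist force passes 120 N, or if a joint passes its speed limit or range.

## Working session

There is one attempt and no reset: what is moved stays moved. The work goes in short steps, Python scripts to look and compute and a tool call to move; the robot and the scene stay as the last step left them, time stands still between calls to the robot, and variables do not carry over. Pictures are saved under pics/ and viewed, about 12 in all and at most 16, crops included, and the job is handed in when it is done.

Besides the shell and the picture viewer there is one more tool, called after "Emit:" as name([rows], argument=value, ...), one row to a line, values as JSON. drive_tool: Moves the arm, as the interface text tells. Its arguments: {"type":"object","properties":{"deltas":{"type":"array","items":{"type":"array"}},"force":{"type":"number"}},"required":["deltas"]}

```bash
ls; mkdir -p pics
python3 - <<'E'
from plant import r
import cv2,pickle
print(r.get_state(), r.tip_reach)
d={}
for n in("side","top"):
    s=r.snapshot(n);d[n]=s;cv2.imwrite(f"pics/{n}0.png",s["color"][...,::-1]);print(n,{k:v for k,v in s.items() if k!="color"})
pickle.dump(d,open("s0.pkl","wb"))
E
```

```text
pics
{'clock': 0.0, 'q': array([ 1.13678519,  0.68997718, -0.19450089,  1.56634592,  0.15729512,
        0.90252292, -0.21510147]), 'qd': array([ 0.00021428,  0.00154659,  0.00049641, -0.0005037 , -0.00053461,
        0.00071033,  0.00190861]), 'joint_torque': array([-5.32340946e-04, -5.27567410e+01, -1.26671948e+00, -1.53430080e+01,
       -5.26411354e-02,  6.60862774e-03,  2.02084548e-04]), 'tool_pos': array([ 0.28150276, -0.55731828,  0.24891344]), 'eef_rot': array([-0.68764346, -0.16454311,  0.688047  , -0.16328922]), 'contact_force': array([ 0.80416002, -0.36580966,  0.06899283]), 'moment': array([ 0.03682491,  0.00809406, -0.04450092]), 'opening': 1.0001974702968133} 0.011
side {'fov_y': 43.455169258146334, 'cx': 327.8373520022373, 'cy': 196.809731691884, 'extrinsics': array([[ 0.71834716, -0.69568196,  0.00199089, -0.3589219 ],
       [ 0.35213856,  0.36607628,  0.86138644, -0.20169413],
       [-0.59997982, -0.61807344,  0.50794629, -0.82212689],
       [ 0.        ,  0.        ,  0.        ,  1.        ]])}
top {'fov_y': 57.71053359985334, 'cx': 317.2122277948529, 'cy': 194.5529771469084, 'extrinsics': array([[ 0.01524242, -0.99974971,  0.0163765 , -0.0178825 ],
       [ 0.99302517,  0.0170509 ,  0.11666308, -0.49456691],
       [-0.11691312,  0.01448405,  0.99303652, -0.75150355],
       [ 0.        ,  0.        ,  0.        ,  1.        ]])}
```

View pics/top0.png

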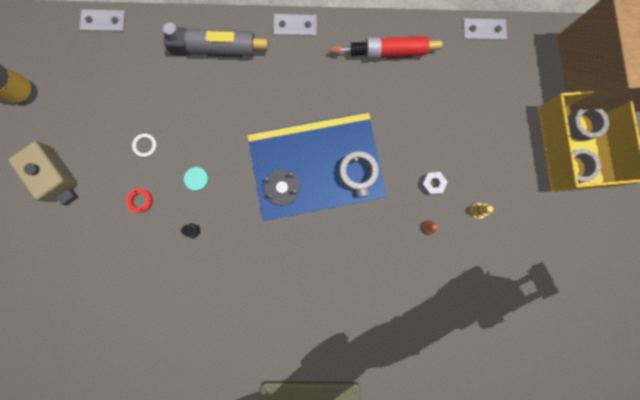

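View pics/side0.png

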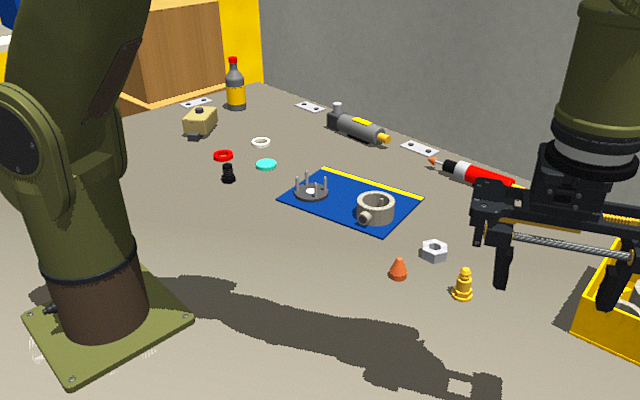

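Top view: holder (282,187), casting (358,170), spacer (144,145), glass (196,178), retainer (139,201), plug (191,231), fitting (481,210), nut (434,183), stone (430,228). The side view agrees. Next I'll measure these by masks.

```bash
cat > h.py <<'E'
import numpy as np,cv2
def ray(s,u,v):
    f=200/np.tan(np.radians(s["fov_y"]/2));E=s["extrinsics"];R=E[:3,:3]
    d=R.T@np.array([(u-s["cx"])/f,-(v-s["cy"])/f,-1.]);return -R.T@E[:3,3],d
def onz(s,u,v,z):
    c,d=ray(s,u,v);return c+d*(z-c[2])/d[2]
def proj(s,p):
    f=200/np.tan(np.radians(s["fov_y"]/2));E=s["extrinsics"];c=E[:3,:3]@p+E[:3,3]
    return np.array([s["cx"]+f*c[0]/-c[2],s["cy"]-f*c[1]/-c[2]])
def two(a,ua,b,ub):
    c1,d1=ray(a,*ua);c2,d2=ray(b,*ub);t=np.linalg.lstsq(np.c_[d1,-d2],c2-c1,rcond=None)[0]
    p,q=c1+t[0]*d1,c2+t[1]*d2;return (p+q)/2,np.linalg.norm(p-q)
def blobs(img,lo,hi,box=None,amin=15):
    h=cv2.cvtColor(img,cv2.COLOR_RGB2HSV);m=cv2.inRange(h,np.array(lo),np.array(hi))
    if box: k=np.zeros_like(m);x0,y0,x1,y1=box;k[y0:y1,x0:x1]=255;m&=k
    cs,_=cv2.findContours(m,cv2.RETR_EXTERNAL,cv2.CHAIN_APPROX_NONE)
    return sorted([c for c in cs if cv2.contourArea(c)>=amin],key=cv2.contourArea,reverse=True)
def cen(c):
    m=cv2.moments(c);return m["m10"]/m["m00"],m["m01"]/m["m00"]
E
python3 - <<'E'
import pickle;from h import *
d=pickle.load(open("s0.pkl","rb"));T=d["top"];S=d["side"]
q={ "glass":([70,80,60],[95,255,255],(170,155,220,200),(240,150,290,180),.01),
 "retainer":([0,150,60],[8,255,255],(120,180,160,220),(205,140,245,170),.012),
 "spacer":([0,0,190],[180,60,255],(125,125,165,165),(240,130,280,155),.012),
 "plug":([0,0,0],[180,255,45],(175,215,210,245),(210,155,245,190),.044),
 "fitting":([15,120,60],[35,255,255],(462,195,500,225),(440,255,485,310),.05),
 "stone":([0,100,60],[14,255,255],(410,210,445,245),(380,245,415,290),.02),
 "nut":([0,0,120],[180,60,255],(415,165,455,200),(415,230,455,270),.022),
 "dot":([0,0,190],[180,60,255],(272,178,294,197),(295,175,325,205),.012),
 "mat":([100,120,30],[125,255,255],(240,110,400,225),(270,160,430,240),.004),
 "stripe":([20,120,60],[35,255,255],(240,105,380,145),None,.004)}
for n,(lo,hi,bt,bs,z) in q.items():
    for nm,s,b in(("T",T,bt),("S",S,bs)):
        if b is None: continue
        for c in blobs(s["color"],lo,hi,b)[:2]:
            x,y,w,h=cv2.boundingRect(c);u=cen(c)
            print(n,nm,np.round(u,1),(x,y,w,h),int(cv2.contourArea(c)),np.round(onz(s,*u,z)*1e3,1), np.round(onz(s,x+(w-1)/2,y+(h-1)/2,z)[:2]*1e3,1))
c=np.vstack(blobs(T["color"],[100,120,30],[125,255,255],(240,110,400,225))+blobs(T["color"],[20,120,60],[35,255,255],(240,105,380,145)))
rr=cv2.boxPoints(cv2.minAreaRect(c));w=np.array([onz(T,*p,.004) for p in rr]);print(rr,w*1e3,np.linalg.norm(np.diff(w,axis=0),axis=1),w.mean(0))
out=[]
for s,b in((T,(110,110,260,260)),(T,(235,110,405,225)),(T,(400,155,520,255)),(S,(200,125,300,195)),(S,(285,155,430,240))):
    x0,y0,x1,y1=b;i=s["color"][y0:y1,x0:x1,::-1];k=390/i.shape[1];out.append(cv2.resize(i,None,fx=k,fy=k,interpolation=cv2.INTER_NEAREST)[:298])
W=np.zeros((600,800,3),np.uint8)
for i,o in enumerate(out[:4]):
    W[(i//2)*300:(i//2)*300+o.shape[0],(i%2)*400:(i%2)*400+390]=o
cv2.imwrite("pics/c1.png",W)
E
```

```text
glass T [195.5 178.4] (184, 167, 24, 24) 405 [528.2 258.4  10. ] [528.  258.5]
glass S [265.7 164.2] (256, 158, 20, 13) 184 [523.  253.1  10. ] [523.1 254.2]
retainer T [138.8 200.2] (127, 189, 25, 23) 421 [477.7 378.   12. ] [478.2 377.6]
retainer S [222.7 155. ] (213, 149, 20, 13) 186 [471.6 371.1  12. ] [471.4 371.6]
spacer T [143.6 144.6] (132, 134, 24, 22) 391 [601.8 376.4  12. ] [601.9 376.6]
spacer S [260.8 141.5] (251, 137, 20, 11) 139 [597.3 370.3  12. ] [594.8 368.4]
plug S [227.7 174. ] (222, 164, 13, 20) 168 [387.5 219.4  44. ] [389.6 221.1]
fitting T [479.1 209.8] (471, 205, 19, 12) 132 [ 466.  -349.6   50. ] [ 464.5 -351.5]
fitting S [462.6 286. ] (451, 267, 21, 35) 480 [ 434.9 -383.5   50. ] [ 437.3 -378.9]
stone T [429.3 227.2] (422, 221, 16, 13) 141 [ 428.9 -253.6   20. ] [ 429.3 -254.1]
stone S [397.8 270.2] (389, 257, 18, 25) 295 [ 421.2 -261.9   20. ] [ 423.5 -259.3]
nut T [434.5 182. ] (415, 165, 40, 35) 1326 [ 527.7 -266.5   22. ] [ 527.7 -266.5]
nut S [434.5 249.5] (415, 230, 40, 40) 1521 [ 517.9 -272.4   22. ] [ 517.9 -272.4]
dot T [281.4 186.9] (276, 182, 12, 11) 85 [512.4  68.8  12. ] [512.2  68.7]
dot S [310.  190.4] (306, 188, 9, 6) 33 [511.4  71.8  12. ] [510.9  71.3]
mat T [306.2 168.5] (250, 121, 127, 99) 7557 [556.   15.3   4. ] [552.9   0. ]
mat T [357.9 171.3] (348, 162, 21, 20) 295 [ 551.7 -100.6    4. ] [ 551.3 -100.8]
mat S [355.9 204.4] (276, 169, 145, 71) 4344 [552.3 -36.3   4. ] [540.7 -22.8]
stripe T [307.7 126.6] (248, 114, 122, 27) 498 [652.5  13.7   4. ] [651.7  11.9]
[[247.29596 135.2631 ]
 [368.51483 112.42476]
 [384.38116 196.63835]
 [263.1623  219.4767 ]] [[ 629.7212286   149.57500902    4.        ]
 [ 688.80206903 -124.64390343    4.        ]
 [ 495.64076663 -159.78772294    4.        ]
 [ 440.5771364   107.67882516    4.        ]] [0.28051124 0.19633231 0.27307574] [ 0.5636853  -0.00679445  0.004     ]
```

View pics/c1.png

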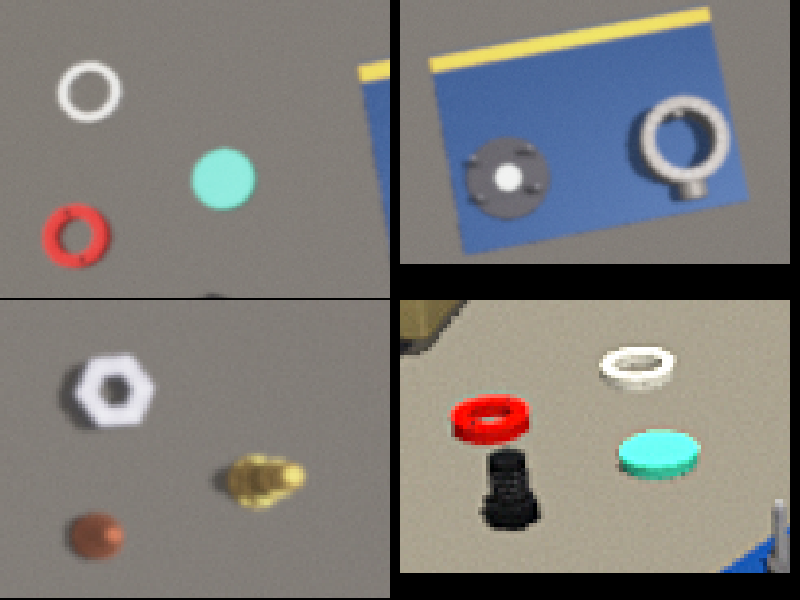

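Crops are clear: the mat is turned about +12°, with the holder on the left and the casting on the right. Next: yaw, plug and fitting positions, and the start tool axes.

```bash
cat >> h.py <<'E'
from scipy.spatial.transform import Rotation as Ro
def plan(r,x,y,z,yaw,flip=1,tcp=True):
    """print turn/shift (tool axes, deg/cm) to bring TCP (mm) with tool down, jaws along yaw (deg)"""
    s=r.get_state();R=Ro.from_quat(s["eef_rot"]);c,q=np.cos(np.radians(yaw)),np.sin(np.radians(yaw))
    ty=flip*np.array([c,q,0]);tx=np.array([0,0,-1.]);D=Ro.from_matrix(np.c_[tx,ty,np.cross(tx,ty)])
    e=np.array([x,y,z])-s["tool_pos"]*1e3
    print("t",round(s["clock"],2),"pos",np.round(s["tool_pos"]*1e3,1),"open",round(s["opening"]*88.1,1),"F",np.round(s["contact_force"],1),"| turn",np.round((R.inv()*D).as_rotvec(degrees=True),2),"shift cm cur-axes",np.round(R.inv().apply(e)/10,2),"end-axes",np.round(D.inv().apply(e)/10,2))
E
python3 - <<'E'
import pickle;from h import *;from plant import r
d=pickle.load(open("s0.pkl","rb"));T=d["top"];S=d["side"]
m=np.vstack(blobs(T["color"],[20,120,60],[35,255,255],(240,105,380,145)))
pts=m.reshape(-1,2);w=np.array([onz(T,*p,.004)[:2] for p in pts])
f=cv2.fitLine(w.astype(np.float32),cv2.DIST_HUBER,0,.001,.001).ravel();print("yaw",np.degrees(np.arctan2(-f[0],f[1])) , f)
print("casting",onz(T,235+ (685-400)/2.294,110+140/2.294,.044))
b=blobs(T["color"],[0,0,0],[180,255,55],(175,215,210,245));
for c in b[:2]:print("plug T",cen(c),cv2.boundingRect(c))
print("plug side base",onz(S,228.2,179.4,.007),"top",onz(S,227.4,164.7,.044))
print("plug T c",onz(T,191.5,230.5,.03))
print("fit T flange",onz(T,479.4,210.4,.006),"side flange",onz(S,461,295,.003),"stem top",onz(S,464,268.5,.058),"T top",onz(T,400+292/3.25,155+175/3.25,.058))
plan(r,602,377,120,12,1);plan(r,602,377,120,12,-1)
x0,y0,x1,y1=175,212,211,248
W=cv2.resize(T["color"][y0:y1,x0:x1,::-1],None,fx=10,fy=10);W=cv2.convertScaleAbs(W,alpha=2);cv2.imwrite("pics/c2.png",W)
E
```

```text
yaw -167.75308 [ 0.21212496 -0.9772425   0.6537077   0.00828616]
casting [ 0.54500794 -0.09837266  0.044     ]
plug T (187.639902676399, 230.330900243309) (182, 226, 12, 10)
plug T (196.34126984126982, 230.64285714285714) (194, 226, 5, 11)
plug side base [0.4097857 0.2561769 0.007    ] top [0.41449788 0.26004484 0.044     ]
plug T c [0.41371371 0.25441543 0.03      ]
fit T flange [ 0.46827973 -0.3707391   0.006     ] side flange [ 0.46450129 -0.36864975  0.003     ] stem top [ 0.46631339 -0.36461131  0.058     ] T top [ 0.46765684 -0.36847316  0.058     ]
t 0.1 pos [ 281.5 -557.4  249. ] open 88.1 F [0.1 0.2 0.6] | turn [-7.519e+01 -5.000e-02  8.000e-02] shift cm cur-axes [ 13.   -68.93 -70.74] end-axes [ 12.9   50.77 -84.74]
t 0.1 pos [ 281.5 -557.4  249. ] open 88.1 F [0.1 0.2 0.6] | turn [1.0481e+02 9.0000e-02 6.0000e-02] shift cm cur-axes [ 13.   -68.93 -70.74] end-axes [ 12.9  -50.77  84.74]
```

View pics/c2.png

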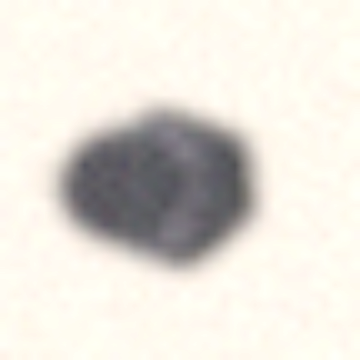

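Plug is at about (412,257), its shank leaning left in the image by perspective. The fitting is at about (467,-368). Mat yaw is 12.2°. Now turning the tool and moving over the spacer.

Emit:
drive_tool([
  [[-6.84,0,0],[0,0,0],8.8],
  [[-6.84,0,0],[0,0,0],8.8],
  [[-6.84,0,0],[0,0,0],8.8],
  [[-6.84,0,0],[0,0,0],8.8],
  [[-6.84,0,0],[0,0,0],8.8],
  [[-6.84,0,0],[0,0,0],8.8],
  [[-6.84,0,0],[0,0,0],8.8],
  [[-6.84,0,0],[0,0,0],8.8],
  [[-6.84,0,0],[0,0,0],8.8],
  [[-6.84,0,0],[0,0,0],8.8],
  [[-6.6,0,0],[0,0,0],8.8],
], force=15)

```text
clock: 1.02
tool_pos: [0.2815, -0.5577, 0.2492]
eef_rot: [0.444, 0.55, -0.444, 0.55]
contact_force: [0.2, -0.8, -0.5]
opening: 0.996
```

Emit:
drive_tool([
  [[0,0,0],[0.4,1.8,-3.0],8.8],
  [[0,0,0],[0.4,1.8,-3.0],8.8],
  [[0,0,0],[0.4,1.8,-3.0],8.8],
  [[0,0,0],[0.4,1.8,-3.0],8.8],
  [[0,0,0],[0.4,1.8,-3.0],8.8],
  [[0,0,0],[0.4,1.8,-3.0],8.8],
  [[0,0,0],[0.4,1.8,-3.0],8.8],
  [[0,0,0],[0.4,1.8,-3.0],8.8],
  [[0,0,0],[0.4,1.8,-3.0],8.8],
  [[0,0,0],[0.4,1.8,-3.0],8.8],
  [[0,0,0],[0.4,1.8,-3.0],8.8],
  [[0,0,0],[0.4,1.8,-3.0],8.8],
])

```text
clock: 2.02
tool_pos: [0.4198, -0.1598, 0.2014]
eef_rot: [0.446, 0.549, -0.446, 0.549]
contact_force: [1.4, -0.5, 0.0]
opening: 1.0
```

Emit:
drive_tool([
  [[0,0,0],[0.4,1.8,-3.0],8.8],
  [[0,0,0],[0.4,1.8,-3.0],8.8],
  [[0,0,0],[0.4,1.8,-3.0],8.8],
  [[0,0,0],[0.4,1.8,-3.0],8.8],
  [[0,0,0],[0.4,1.8,-3.0],8.8],
  [[0,0,0],[0.4,1.8,-3.0],8.8],
  [[0,0,0],[0.4,1.8,-3.0],8.8],
  [[0,0,0],[0.4,1.8,-3.0],8.8],
  [[0,0,0],[0.4,1.8,-3.0],8.8],
  [[0,0,0],[0.4,1.8,-3.0],8.8],
  [[0,0,0],[0.4,1.8,-3.0],8.8],
  [[0,0,0],[0.4,1.8,-3.0],8.8],
])

```text
clock: 3.02
tool_pos: [0.5575, 0.2368, 0.1531]
eef_rot: [0.446, 0.549, -0.446, 0.549]
contact_force: [0.6, -0.6, -0.3]
opening: 1.001
```

```bash
python3 -c "
from h import *;from plant import r
plan(r,602,377,80,12.2)"
```

```text
t 3.02 pos [557.5 236.8 153.1] open 88.2 F [ 0.6 -0.6 -0.3] | turn [-0.38  0.03  0.05] shift cm cur-axes [  7.3    7.23 -12.82] end-axes [  7.31   7.31 -12.76]
```

Emit:
drive_tool([
  [[-0.38,0,0],[1.8,1.8,-3.2],8.8],
  [[0,0,0],[1.8,1.8,-3.2],8.8],
  [[0,0,0],[1.8,1.8,-3.2],8.8],
  [[0,0,0],[1.8,1.8,-3.1],8.8],
  [[0,0,0],[0,0,0],8.8],
  [[0,0,0],[0,0,0],8.8],
])

```text
clock: 3.52
tool_pos: [0.5992, 0.3766, 0.0793]
eef_rot: [0.442, 0.552, -0.444, 0.55]
contact_force: [0.2, -0.6, 0.4]
opening: 0.995
```

```bash
python3 -c "
from h import *;from plant import r
plan(r,602,377,14,12.2)
o=[]
for n,b in(('top',(90,95,190,195)),('side',(190,70,330,175))):
    s=r.snapshot(n);i=s['color'][b[1]:b[3],b[0]:b[2],::-1];o.append(cv2.resize(i,(400,400*i.shape[0]//i.shape[1]))[:300])
cv2.imwrite('pics/p3.png',np.hstack(o))"
```

```text
t 3.52 pos [599.2 376.6  79.3] open 87.6 F [ 0.2 -0.6  0.4] | turn [ 0.17 -0.01  0.19] shift cm cur-axes [6.53 0.3  0.02] end-axes [6.53 0.28 0.01]
```

View pics/p3.png

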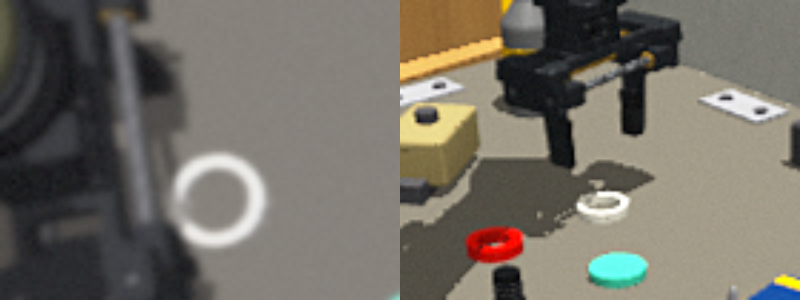

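The side view shows the fingers either side of the spacer's spot and above it, with nothing in the way. Going down to grip.

Emit:
drive_tool([
  [[0,0,0],[2.0,0.3,0],8.8],
  [[0,0,0],[2.0,0,0],8.8],
  [[0,0,0],[1.5,0,0],8.8],
  [[0,0,0],[0.7,0,0],8.8],
  [[0,0,0],[0.3,0,0],8.8],
  [[0,0,0],[0,0,0],8.8],
  [[0,0,0],[0,0,0],6.0],
  [[0,0,0],[0,0,0],5.0],
  [[0,0,0],[0,0,0],4.8],
  [[0,0,0],[0,0,0],4.8],
  [[0,0,0],[0,0,0],4.8],
  [[0,0,0],[0,0,0],4.8],
], force=15)

```text
clock: 4.62
tool_pos: [0.6042, 0.3752, 0.017]
eef_rot: [0.444, 0.55, -0.444, 0.55]
contact_force: [0.9, 0.3, 2.0]
opening: 0.569
```

Emit:
drive_tool([
  [[0,0,0],[0,0,0],4.8],
  [[0,0,0],[0,0,0],4.8],
  [[0,0,0],[0,0,0],4.8],
])

```text
clock: 4.87
tool_pos: [0.6042, 0.3752, 0.017]
eef_rot: [0.444, 0.55, -0.444, 0.55]
contact_force: [-0.6, 0.1, 3.0]
opening: 0.566
```

```bash
python3 -c "
from h import *;from plant import r
plan(r,602,377,14,12.2)
s=r.snapshot('side');c=blobs(s['color'],[0,0,190],[180,60,255],(230,120,290,165));print([(cen(k),cv2.boundingRect(k)) for k in c])
T=r.snapshot('top');c=blobs(T['color'],[0,0,190],[180,60,255],(120,120,170,170));print([(cen(k),cv2.boundingRect(k)) for k in c])
"
```

```text
t 4.87 pos [604.2 375.2  17. ] open 49.9 F [-0.6  0.1  3. ] | turn [-0.01  0.   -0.01] shift cm cur-axes [ 0.3  -0.18 -0.22] end-axes [ 0.3  -0.18 -0.22]
[((264.8835341365462, 143.0763052208835), (259, 137, 12, 11))]
[((151.32539682539684, 140.9206349206349), (144, 133, 12, 19))]
```

```bash
python3 -c "
from h import *;from plant import r
o=[]
for n,b in(('top',(95,95,195,170)),('side',(215,100,315,175))):
    s=r.snapshot(n);i=s['color'][b[1]:b[3],b[0]:b[2],::-1];o.append(cv2.resize(i,(400,300)))
    p=r.get_state()['tool_pos']; 
    for z in(.012,.0): print(n,proj(s,np.r_[p[:2],z]))
cv2.imwrite('pics/p4.png',np.hstack(o))"
```

```text
top [144.18003279 143.48249438]
top [146.61737239 144.84983436]
side [261.6893338  140.30880334]
side [261.96549187 144.2139888 ]
```

View pics/p4.png

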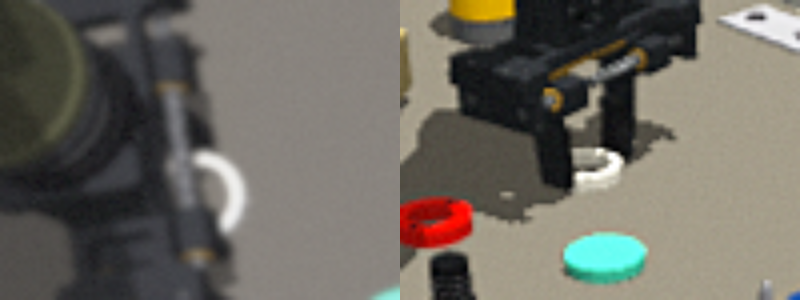

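The spacer sits centred between the fingers in both views: the top view's right edge is at column 156, as before the grip. Lifting and carrying to the holder.

Emit:
drive_tool([
  [[0,0,0],[-0.5,0,0],4.8],
  [[0,0,0],[-1.5,0,0],4.8],
  [[0,0,0],[-3.0,0,0],4.8],
  [[0,0,0],[-3.0,0,0],4.8],
  [[0,0,0],[0,0,0],4.8],
])

```text
clock: 5.48
tool_pos: [0.6077, 0.3781, 0.1043]
eef_rot: [0.449, 0.549, -0.44, 0.551]
contact_force: [0.3, 0.5, 0.3]
opening: 0.572
```

```bash
python3 -c "
from h import *;from plant import r
plan(r,512,69,95,12.2)"
```

```text
t 5.48 pos [607.7 378.1 104.3] open 50.4 F [0.3 0.5 0.3] | turn [-0.06 -0.31 -0.62] shift cm cur-axes [  0.61 -15.87  28.21] end-axes [  0.93 -15.89  28.19]
```

Emit:
drive_tool([
  [[0,0,0],[0,-1.6,2.8],4.8],
  [[0,0,0],[0,-1.6,2.8],4.8],
  [[0,0,0],[0,-1.6,2.8],4.8],
  [[0,0,0],[0,-1.6,2.8],4.8],
  [[0,0,0],[0,-1.6,2.8],4.8],
  [[0,0,0],[0,-1.6,2.8],4.8],
  [[0,0,0],[0,-1.6,2.8],4.8],
  [[0,0,0],[0,-1.6,2.8],4.8],
  [[0,0,0],[0,-1.6,2.8],4.8],
  [[0,0,0],[0,-1.5,3.0],4.8],
  [[0,0,0],[0,0,0],4.8],
  [[0,0,0],[0,0,0],4.8],
])

```text
clock: 6.48
tool_pos: [0.5083, 0.0634, 0.0973]
eef_rot: [0.445, 0.549, -0.446, 0.55]
contact_force: [-0.4, 1.6, -0.4]
opening: 0.57
```

Emit:
drive_tool([
  [[0,0,0],[0,0,0],4.8],
  [[0,0,0],[0,0,0],4.8],
  [[0,0,0],[0,0,0],4.8],
])

```text
clock: 6.73
tool_pos: [0.5089, 0.0678, 0.097]
eef_rot: [0.444, 0.551, -0.443, 0.551]
contact_force: [-0.2, -0.3, -0.2]
opening: 0.571
```

```bash
python3 -c "
from h import *;from plant import r
plan(r,512,69,95,12.2)
o=[]
for n,b in(('top',(240,140,340,215)),('side',(265,130,365,205))):
    s=r.snapshot(n);i=s['color'][b[1]:b[3],b[0]:b[2],::-1];o.append(cv2.resize(i,(400,300)))
    p=r.get_state()['tool_pos']; print(n,proj(s,np.r_[p[:2],p[2]-.011]),proj(s,np.array([.512,.069,.012])))
    for c in blobs(s['color'],[0,0,180],[180,60,255],b): print(cen(c),cv2.boundingRect(c))
cv2.imwrite('pics/p5.png',np.hstack(o))"
```

```text
t 6.73 pos [508.9  67.8  97. ] open 50.3 F [-0.2 -0.3 -0.2] | turn [ 0.11 -0.06 -0.09] shift cm cur-axes [ 0.2   0.33 -0.05] end-axes [ 0.2   0.33 -0.05]
top [279.02066117 183.65191717] [281.36089991 187.08016834]
side [309.90007789 162.94699721] [311.00315405 190.69843565]
(314.08032128514054, 164.10642570281124) (307, 155, 14, 16)
(360.36491228070173, 198.56842105263158) (357, 192, 8, 13)
(310.1420765027322, 190.50273224043715) (306, 188, 9, 6)
```

View pics/p5.png

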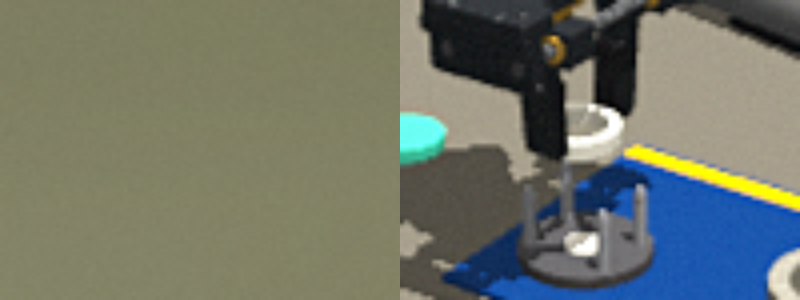

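Side view: the ring (right edge column 321, centre about 309) hangs almost over the base dot at (310,190). The top view is blocked by the arm. I'll shift 3 mm along the jaws and lower in steps, watching the force.

Emit:
drive_tool([
  [[0,0,0],[0.5,0.33,0],4.8],
  [[0,0,0],[1.0,0,0],4.8],
  [[0,0,0],[1.0,0,0],4.8],
  [[0,0,0],[0.3,0,0],4.8],
  [[0,0,0],[0,0,0],4.8],
  [[0,0,0],[0,0,0],4.8],
  [[0,0,0],[0,0,0],4.8],
])

```text
clock: 7.42
tool_pos: [0.5115, 0.0667, 0.0687]
eef_rot: [0.444, 0.55, -0.444, 0.55]
contact_force: [-0.3, 0.2, 0.0]
opening: 0.575
```

```bash
python3 -c "
from h import *;from plant import r
plan(r,512.1,68.6,29,12.2)
b=(280,150,345,200);s=r.snapshot('side');cv2.imwrite('pics/p6.png',cv2.resize(s['color'][b[1]:b[3],b[0]:b[2],::-1],(780,600),interpolation=cv2.INTER_CUBIC))"
```

```text
t 7.42 pos [511.5  66.7  68.7] open 50.6 F [-0.3  0.2  0. ] | turn [-0.01  0.    0.01] shift cm cur-axes [ 3.97  0.1  -0.17] end-axes [ 3.97  0.1  -0.17]
```

View pics/p6.png

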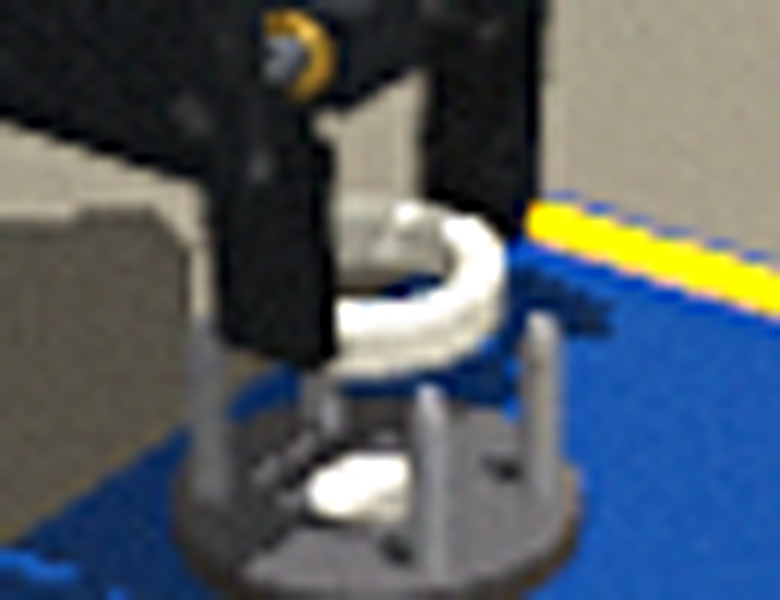

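Spacer right edge is at column 321.8, and the four post tops centre on about column 310.8. I'll refine the holder axis from the base outline in the first images.

```bash
python3 -c "
from h import *;import pickle
from plant import r
d=pickle.load(open('s0.pkl','rb'));T=d['top'];S=d['side']
for n,s,b in(('T',T,(258,163,306,212)),('S',S,(288,165,336,206))):
    im=s['color'][b[1]:b[3],b[0]:b[2]];h=cv2.cvtColor(im,cv2.COLOR_RGB2HSV)
    m=(h[...,1]<115).astype(np.uint8)*255
    c=max(cv2.findContours(m,cv2.RETR_EXTERNAL,cv2.CHAIN_APPROX_NONE)[0],key=cv2.contourArea)
    e=cv2.fitEllipse(cv2.convexHull(c));x,y,w,hh=cv2.boundingRect(c);u=(e[0][0]+b[0],e[0][1]+b[1])
    print(n,e,(x+b[0],y+b[1],w,hh),onz(s,*u,.010)*1e3, onz(s,x+b[0]+(w-1)/2,y+b[1]+hh-1-(w-1)*0,.004)*1e3)
print('posts',onz(S,310.75,175.9,.05)*1e3,'ring',onz(S,310.2,173.6,.0577)*1e3)
im=[cv2.resize(T['color'][163:212,258:306,::-1],(390,400),interpolation=cv2.INTER_CUBIC),cv2.resize(S['color'][165:206,288:336,::-1],(400,400*41//48),interpolation=cv2.INTER_CUBIC)]
W=np.zeros((400,790,3),np.uint8);W[:,:390]=im[0];W[:im[1].shape[0],390:]=im[1];cv2.imwrite('pics/p7.png',W)
"
```

```text
T ((23.440439224243164, 23.882728576660156), (36.95182418823242, 37.91939163208008), 91.83503723144531) (263, 169, 38, 37) [512.71625827  69.00717499  10.        ] [473.15649952  68.30656225   4.        ]
S ((22.782075881958008, 10.733796119689941), (50.5617790222168, 53.00155258178711), 24.6618595123291) (288, 165, 48, 37) [563.83966107 126.56814816  10.        ] [490.35991984  43.82751349   4.        ]
posts [513.19602876  70.31946029  50.        ] ring [510.14289744  68.65540008  57.7       ]
```

View pics/p7.png

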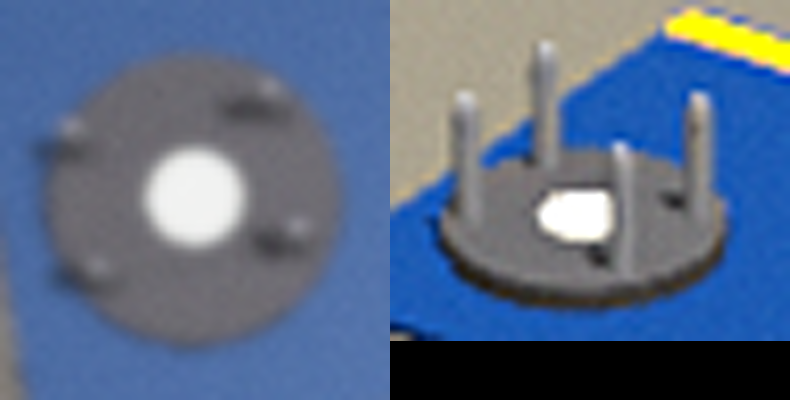

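Fitted holder axis is about (512.6, 69.8). I'll shift 1.6 mm and lower between the posts, watching the force.

Emit:
drive_tool([
  [[0,0,0],[0,0.16,-0.05],4.8],
  [[0,0,0],[0.4,0,0],4.8],
  [[0,0,0],[0.4,0,0],4.8],
  [[0,0,0],[0.4,0,0],4.8],
  [[0,0,0],[0.4,0,0],4.8],
  [[0,0,0],[0.2,0,0],4.8],
  [[0,0,0],[0,0,0],4.8],
  [[0,0,0],[0,0,0],4.8],
])

```text
clock: 8.13
tool_pos: [0.5128, 0.0675, 0.0505]
eef_rot: [0.444, 0.55, -0.444, 0.55]
contact_force: [-0.1, -0.3, -0.7]
opening: 0.568
```

```bash
python3 -c "
from h import *;from plant import r
plan(r,513,67.5,29,12.2)
b=(280,150,345,200);s=r.snapshot('side');cv2.imwrite('pics/p8.png',cv2.resize(s['color'][b[1]:b[3],b[0]:b[2],::-1],(520,400),interpolation=cv2.INTER_CUBIC))"
```

```text
t 8.13 pos [512.8  67.5  50.5] open 50.0 F [-0.1 -0.3 -0.7] | turn [-0.01  0.01  0.03] shift cm cur-axes [2.15 0.02 0.  ] end-axes [2.15 0.02 0.  ]
```

View pics/p8.png

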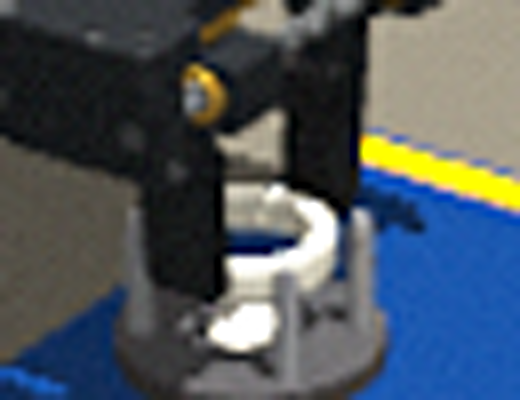

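The ring is between the posts without contact (force under 1 N). Continuing down, then release and rise.

Emit:
drive_tool([
  [[0,0,0],[0.5,0,0],4.8],
  [[0,0,0],[0.5,0,0],4.8],
  [[0,0,0],[0.5,0,0],4.8],
  [[0,0,0],[0.3,0,0],4.8],
  [[0,0,0],[0.2,0,0],4.8],
  [[0,0,0],[0.1,0,0],4.8],
  [[0,0,0],[0.1,0,0],4.8],
  [[0,0,0],[0,0,0],4.8],
  [[0,0,0],[0,0,0],4.8],
])

```text
clock: 8.93
tool_pos: [0.513, 0.0675, 0.0289]
eef_rot: [0.444, 0.55, -0.444, 0.55]
contact_force: [-0.2, 1.1, 1.2]
opening: 0.572
```

Emit:
drive_tool([
  [[0,0,0],[0,0,0],6.0],
  [[0,0,0],[0,0,0],6.5],
  [[0,0,0],[0,0,0],6.5],
  [[0,0,0],[0,0,0],6.5],
])

```text
clock: 9.27
tool_pos: [0.513, 0.0675, 0.0287]
eef_rot: [0.444, 0.55, -0.444, 0.55]
contact_force: [0.3, 0.1, 0.0]
opening: 0.734
```

Emit:
drive_tool([
  [[0,0,0],[-1.0,0,0],6.5],
  [[0,0,0],[-2.0,0,0],7.0],
  [[0,0,0],[-3.0,0,0],8.8],
  [[0,0,0],[-2.0,0,0],8.8],
  [[0,0,0],[0,0,0],8.8],
  [[0,0,0],[0,0,0],8.8],
])

```text
clock: 9.77
tool_pos: [0.5137, 0.0674, 0.1102]
eef_rot: [0.445, 0.549, -0.443, 0.551]
contact_force: [0.0, 0.1, -0.4]
opening: 0.998
```

```bash
python3 -c "
from h import *;from plant import r
plan(r,528.5,257,85,12.2)
b=(280,150,345,200);s=r.snapshot('side');cv2.imwrite('pics/p9.png',cv2.resize(s['color'][b[1]:b[3],b[0]:b[2],::-1],(520,400),interpolation=cv2.INTER_CUBIC))"
```

```text
t 9.77 pos [513.7  67.4 110.2] open 87.9 F [ 0.   0.1 -0.4] | turn [-0.05 -0.   -0.17] shift cm cur-axes [  2.53   5.43 -18.22] end-axes [  2.52   5.45 -18.22]
```

View pics/p9.png

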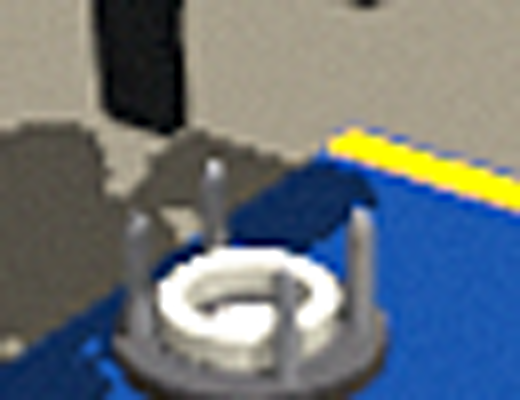

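Spacer lies flat in the holder, centred between the posts. On to the glass.

Emit:
drive_tool([
  [[0,0,0],[0.3,0.91,-3.06],8.8],
  [[0,0,0],[0.4,0.91,-3.06],8.8],
  [[0,0,0],[0.4,0.91,-3.06],8.8],
  [[0,0,0],[0.4,0.91,-3.06],8.8],
  [[0,0,0],[0.5,0.91,-3.06],8.8],
  [[0,0,0],[0.5,0.9,-3.06],8.8],
  [[0,0,0],[0,0,0],8.8],
  [[0,0,0],[0,0,0],8.8],
  [[0,0,0],[0,0,0],8.8],
  [[0,0,0],[0,0,0],8.8],
])

```text
clock: 10.65
tool_pos: [0.5273, 0.2561, 0.083]
eef_rot: [0.444, 0.55, -0.446, 0.55]
contact_force: [-0.8, -0.8, 0.7]
opening: 0.995
```

```bash
python3 -c "
from h import *;from plant import r
plan(r,528.2,258.4,14,12.2)"
```

```text
t 10.65 pos [527.3 256.1  83. ] open 87.7 F [-0.8 -0.8  0.7] | turn [-0.12  0.14  0.1 ] shift cm cur-axes [ 6.9   0.15 -0.22] end-axes [ 6.9   0.14 -0.2 ]
```

Emit:
drive_tool([
  [[0,0,0],[2.0,0.14,-0.2],8.8],
  [[0,0,0],[2.0,0,0],8.8],
  [[0,0,0],[1.5,0,0],8.8],
  [[0,0,0],[0.8,0,0],8.8],
  [[0,0,0],[0.3,0,0],8.8],
  [[0,0,0],[0,0,0],8.8],
  [[0,0,0],[0,0,0],8.8],
  [[0,0,0],[0,0,0],8.8],
])

```text
clock: 11.32
tool_pos: [0.529, 0.2608, 0.0186]
eef_rot: [0.445, 0.55, -0.444, 0.55]
contact_force: [-0.4, -0.4, -0.2]
opening: 0.997
```

```bash
python3 -c "
from h import *;from plant import r
plan(r,528.2,258.4,14,12.2)"
```

```text
t 11.32 pos [529.  260.8  18.6] open 87.8 F [-0.4 -0.4 -0.2] | turn [-0.04 -0.02 -0.08] shift cm cur-axes [ 0.46 -0.13  0.21] end-axes [ 0.46 -0.13  0.21]
```

Emit:
drive_tool([
  [[0,0,0],[0.45,-0.1,0.2],8.8],
  [[0,0,0],[0,0,0],8.8],
  [[0,0,0],[0,0,0],8.8],
  [[0,0,0],[0,0,0],6.0],
  [[0,0,0],[0,0,0],5.5],
  [[0,0,0],[0,0,0],5.0],
  [[0,0,0],[0,0,0],4.8],
  [[0,0,0],[0,0,0],4.8],
  [[0,0,0],[0,0,0],4.8],
  [[0,0,0],[0,0,0],4.8],
  [[0,0,0],[0,0,0],4.8],
], force=12)

```text
clock: 12.23
tool_pos: [0.5279, 0.2586, 0.0132]
eef_rot: [0.444, 0.55, -0.444, 0.55]
contact_force: [0.4, 0.4, -0.5]
opening: 0.567
```

```bash
python3 -c "
from h import *;from plant import r
plan(r,528.2,258.4,14,12.2)
s=r.snapshot('side');p=r.get_state()['tool_pos'];print(proj(s,np.r_[p[:2],.01]))
print([(cen(c),cv2.boundingRect(c)) for c in blobs(s['color'],[70,80,60],[95,255,255],(240,140,300,190))])
T=r.snapshot('top');print(proj(T,np.r_[p[:2],.01]));print([(cen(c),cv2.boundingRect(c)) for c in blobs(T['color'],[70,80,60],[95,255,255],(170,155,220,200))])"
```

```text
t 12.23 pos [527.9 258.6  13.2] open 50.0 F [ 0.4  0.4 -0.5] | turn [-0.01  0.   -0.01] shift cm cur-axes [-0.08  0.02  0.02] end-axes [-0.08  0.02  0.02]
[265.93727976 162.86880367]
[((267.9010989010989, 164.17094017094016), (261, 158, 15, 13))]
[195.4644822  178.54630769]
[((202.8181818181818, 176.97288676236042), (198, 168, 10, 19))]
```

The glass is gripped centred (side right edge at column 276, as before). Lifting and carrying.

Emit:
drive_tool([
  [[0,0,0],[-0.3,0,0],4.8],
  [[0,0,0],[-1.0,0,0],4.8],
  [[0,0,0],[-2.0,0,0],4.8],
  [[0,0,0],[-3.0,0,0],4.8],
  [[0,0,0],[-1.9,0,0],4.8],
  [[0,0,0],[0,0,0],4.8],
  [[0,0,0],[0,0,0],4.8],
  [[0,0,0],[0,0,0],4.8],
])

```text
clock: 13.0
tool_pos: [0.5275, 0.2581, 0.095]
eef_rot: [0.444, 0.55, -0.444, 0.55]
contact_force: [-1.0, -0.1, 0.0]
opening: 0.574
```

```bash
python3 -c "
from h import *;from plant import r
plan(r,512.7,69.2,90,12.2)"
```

```text
t 13.0 pos [527.5 258.1  95. ] open 50.6 F [-1.  -0.1  0. ] | turn [-0.02  0.04  0.04] shift cm cur-axes [ 0.51 -5.43 18.15] end-axes [ 0.5  -5.44 18.15]
```

Emit:
drive_tool([
  [[0,0,0],[0,-0.5,1.65],4.8],
  [[0,0,0],[0,-0.8,2.8],4.8],
  [[0,0,0],[0,-0.84,2.8],4.8],
  [[0,0,0],[0,-0.85,2.8],4.8],
  [[0,0,0],[0,-0.85,2.8],4.8],
  [[0,0,0],[0,-0.8,2.8],4.8],
  [[0,0,0],[0.5,-0.8,2.5],4.8],
  [[0,0,0],[0,0,0],4.8],
  [[0,0,0],[0,0,0],4.8],
  [[0,0,0],[0,0,0],4.8],
  [[0,0,0],[0,0,0],4.8],
  [[0,0,0],[0,0,0],4.8],
])

```text
clock: 14.0
tool_pos: [0.513, 0.0714, 0.0901]
eef_rot: [0.444, 0.551, -0.443, 0.551]
contact_force: [0.8, -0.0, -0.2]
opening: 0.574
```

```bash
python3 -c "
from h import *;from plant import r
plan(r,512.7,69.2,68,12.2)"
```

```text
t 14.0 pos [513.   71.4  90.1] open 50.6 F [ 0.8 -0.  -0.2] | turn [ 0.11 -0.06 -0.02] shift cm cur-axes [ 2.21 -0.08  0.21] end-axes [ 2.21 -0.08  0.2 ]
```

Emit:
drive_tool([
  [[0,0,0],[0.5,-0.07,0.2],4.8],
  [[0,0,0],[0.8,0,0],4.8],
  [[0,0,0],[0.7,0,0],4.8],
  [[0,0,0],[0.2,0,0],4.8],
  [[0,0,0],[0,0,0],4.8],
  [[0,0,0],[0,0,0],4.8],
  [[0,0,0],[0,0,0],4.8],
  [[0,0,0],[0,0,0],4.8],
  [[0,0,0],[0,0,0],4.8],
])

```text
clock: 14.75
tool_pos: [0.5129, 0.0676, 0.0685]
eef_rot: [0.444, 0.55, -0.444, 0.55]
contact_force: [-0.2, -0.5, -0.4]
opening: 0.576
```

```bash
python3 -c "
from h import *;from plant import r
plan(r,512.7,69.2,37.2,12.2)
b=(280,150,345,200);s=r.snapshot('side');cv2.imwrite('pics/p10.png',cv2.resize(s['color'][b[1]:b[3],b[0]:b[2],::-1],(780,600),interpolation=cv2.INTER_CUBIC))"
```

```text
t 14.75 pos [512.9  67.6  68.5] open 50.7 F [-0.2 -0.5 -0.4] | turn [-0.02  0.   -0.03] shift cm cur-axes [ 3.13  0.01 -0.16] end-axes [ 3.13  0.01 -0.16]
```

View pics/p10.png

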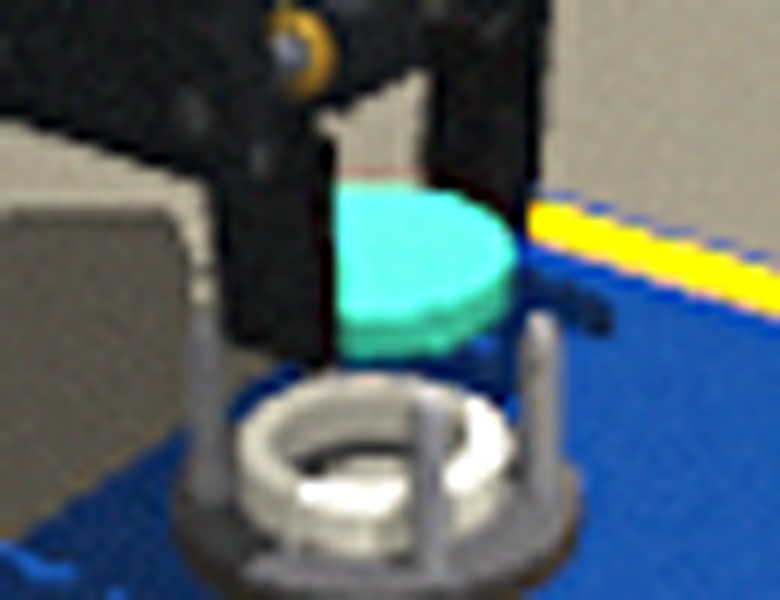

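Glass centre is about column 380 in the crop against 376 for spacer and posts, so about 1 mm off, as the pose reading says. Correcting and lowering.

Emit:
drive_tool([
  [[0,0,0],[0,0,-0.13],4.8],
  [[0,0,0],[0.4,0,0],4.8],
  [[0,0,0],[0.4,0,0],4.8],
  [[0,0,0],[0.4,0,0],4.8],
  [[0,0,0],[0.4,0,0],4.8],
  [[0,0,0],[0.2,0,0],4.8],
  [[0,0,0],[0,0,0],4.8],
  [[0,0,0],[0,0,0],4.8],
  [[0,0,0],[0,0,0],4.8],
])

```text
clock: 15.55
tool_pos: [0.5125, 0.0688, 0.0502]
eef_rot: [0.444, 0.55, -0.444, 0.55]
contact_force: [-0.1, 0.4, 0.6]
opening: 0.572
```

Emit:
drive_tool([
  [[0,0,0],[0.3,0,0],4.8],
  [[0,0,0],[0.3,0,0],4.8],
  [[0,0,0],[0.2,0,0],4.8],
  [[0,0,0],[0.1,0,0],4.8],
  [[0,0,0],[0.1,0,0],4.8],
  [[0,0,0],[0,0,0],4.8],
  [[0,0,0],[0,0,0],4.8],
  [[0,0,0],[0,0,0],4.8],
])

```text
clock: 16.22
tool_pos: [0.5125, 0.0688, 0.0403]
eef_rot: [0.444, 0.55, -0.444, 0.55]
contact_force: [0.5, -0.4, -1.5]
opening: 0.57
```

```bash
python3 -c "
from h import *;from plant import r
plan(r,512.7,69.2,37.2,12.2)
s=r.snapshot('side');print([(cen(c),cv2.boundingRect(c)) for c in blobs(s['color'],[70,80,60],[95,255,255],(280,150,345,200))])"
```

```text
t 16.22 pos [512.5  68.8  40.3] open 50.3 F [ 0.5 -0.4 -1.5] | turn [-0.02  0.   -0.01] shift cm cur-axes [ 0.31  0.02 -0.03] end-axes [ 0.31  0.02 -0.03]
[((313.542413381123, 181.97610513739545), (307, 176, 16, 15))]
```

Emit:
drive_tool([
  [[0,0,0],[0.1,0,0],4.8],
  [[0,0,0],[0.05,0,0],4.8],
  [[0,0,0],[0.05,0,0],4.8],
  [[0,0,0],[0.05,0,0],4.8],
  [[0,0,0],[0.05,0,0],4.8],
  [[0,0,0],[0,0,0],4.8],
  [[0,0,0],[0,0,0],4.8],
])

```text
clock: 16.85
tool_pos: [0.5125, 0.0688, 0.0372]
eef_rot: [0.444, 0.55, -0.444, 0.55]
contact_force: [0.2, 0.8, 0.4]
opening: 0.574
```

Emit:
drive_tool([
  [[0,0,0],[0.05,0,0],4.8],
  [[0,0,0],[0,0,0],4.8],
  [[0,0,0],[0,0,0],4.8],
])

```text
clock: 17.1
tool_pos: [0.5125, 0.0688, 0.0371]
eef_rot: [0.444, 0.55, -0.444, 0.55]
contact_force: [-1.2, 0.1, 5.9]
opening: 0.573
```

Contact at z = 37.1 with about 6 N: the glass is seated. Releasing.

Emit:
drive_tool([
  [[0,0,0],[0,0,0],5.5],
  [[0,0,0],[0,0,0],6.0],
  [[0,0,0],[0,0,0],6.5],
  [[0,0,0],[0,0,0],6.5],
  [[0,0,0],[-0.5,0,0],6.5],
  [[0,0,0],[-1.0,0,0],6.5],
  [[0,0,0],[-2.0,0,0],7.0],
  [[0,0,0],[-3.0,0,0],8.8],
  [[0,0,0],[-1.0,0,0],8.8],
  [[0,0,0],[0,0,0],8.8],
  [[0,0,0],[0,0,0],8.8],
  [[0,0,0],[0,0,0],8.8],
])

```text
clock: 18.1
tool_pos: [0.512, 0.0685, 0.1111]
eef_rot: [0.444, 0.55, -0.445, 0.55]
contact_force: [0.5, -0.5, -1.1]
opening: 0.996
```

```bash
python3 -c "
from h import *;from plant import r
plan(r,478,377.8,85,12.2)
s=r.snapshot('side');print([(cen(c),cv2.boundingRect(c)) for c in blobs(s['color'],[70,80,60],[95,255,255],(280,150,345,200))])"
```

```text
t 18.1 pos [512.   68.5 111.1] open 87.8 F [ 0.5 -0.5 -1.1] | turn [-0.02  0.02  0.07] shift cm cur-axes [  2.6    3.21 -30.95] end-axes [  2.61   3.22 -30.95]
[((309.7881548974943, 183.42748671222472), (299, 177, 23, 15))]
```

Glass is flat and centred (columns 299–322). Now the retainer.

Emit:
drive_tool([
  [[0,0,0],[0,0.32,-3.1],8.8],
  [[0,0,0],[0,0.32,-3.1],8.8],
  [[0,0,0],[0,0.32,-3.1],8.8],
  [[0,0,0],[0,0.32,-3.1],8.8],
  [[0,0,0],[0.4,0.32,-3.1],8.8],
  [[0,0,0],[0.4,0.32,-3.1],8.8],
  [[0,0,0],[0.4,0.32,-3.1],8.8],
  [[0,0,0],[0.5,0.32,-3.1],8.8],
  [[0,0,0],[0.5,0.32,-3.1],8.8],
  [[0,0,0],[0.4,0.34,-3.05],8.8],
  [[0,0,0],[0,0,0],8.8],
  [[0,0,0],[0,0,0],8.8],
])

```text
clock: 19.15
tool_pos: [0.4767, 0.3802, 0.084]
eef_rot: [0.442, 0.552, -0.444, 0.551]
contact_force: [-0.9, -0.6, 0.2]
opening: 0.998
```

Emit:
drive_tool([
  [[0,0,0],[2.0,0,0],8.8],
  [[0,0,0],[2.0,0,0],8.8],
  [[0,0,0],[1.0,0,0],8.8],
  [[0,0,0],[0.5,0,0],8.8],
  [[0,0,0],[0,0,0],8.8],
  [[0,0,0],[0,0,0],8.8],
  [[0,0,0],[0,0,0],8.8],
  [[0,0,0],[0,0,0],8.8],
  [[0,0,0],[0,0,0],8.8],
])

```text
clock: 19.9
tool_pos: [0.4791, 0.3784, 0.0315]
eef_rot: [0.445, 0.55, -0.444, 0.55]
contact_force: [1.4, -0.1, -0.5]
opening: 0.998
```

```bash
python3 -c "
from h import *;from plant import r
plan(r,478,377.8,14,12.2)"
```

```text
t 19.9 pos [479.1 378.4  31.5] open 87.9 F [ 1.4 -0.1 -0.5] | turn [-0.03 -0.03 -0.07] shift cm cur-axes [ 1.75 -0.12  0.04] end-axes [ 1.75 -0.12  0.03]
```

Emit:
drive_tool([
  [[0,0,0],[0.8,0,0.03],8.8],
  [[0,0,0],[0.6,0,0],8.8],
  [[0,0,0],[0.35,0,0],8.8],
  [[0,0,0],[0,0,0],8.8],
  [[0,0,0],[0,0,0],6.0],
  [[0,0,0],[0,0,0],5.5],
  [[0,0,0],[0,0,0],5.0],
  [[0,0,0],[0,0,0],4.8],
  [[0,0,0],[0,0,0],4.8],
  [[0,0,0],[0,0,0],4.8],
  [[0,0,0],[0,0,0],4.8],
  [[0,0,0],[0,0,0],4.8],
], force=15)

```text
clock: 20.9
tool_pos: [0.4788, 0.3779, 0.0133]
eef_rot: [0.444, 0.55, -0.444, 0.55]
contact_force: [-0.2, 0.7, 0.1]
opening: 0.589
```

```bash
python3 -c "
from h import *;from plant import r
plan(r,478,377.8,14,12.2)
s=r.snapshot('side');p=r.get_state()['tool_pos'];print(proj(s,np.r_[p[:2],.012]))
print([(cen(c),cv2.boundingRect(c)) for c in blobs(s['color'],[0,150,60],[8,255,255],(195,130,255,180))])
T=r.snapshot('top');print(proj(T,np.r_[p[:2],.012]));print([(cen(c),cv2.boundingRect(c)) for c in blobs(T['color'],[0,150,60],[8,255,255],(115,180,165,220))])"
```

```text
t 20.9 pos [478.8 377.9  13.3] open 51.9 F [-0.2  0.7  0.1] | turn [-0.02 -0.   -0.02] shift cm cur-axes [-0.07 -0.08 -0.  ] end-axes [-0.07 -0.08 -0.  ]
[223.51358852 153.42238677]
[((224.94982078853047, 154.87574671445637), (218, 149, 15, 13))]
[138.87284115 199.74882761]
[((145.52907801418436, 198.8), (138, 188, 14, 23))]
```

Emit:
drive_tool([
  [[0,0,0],[-0.3,0,0],4.8],
  [[0,0,0],[-1.0,0,0],4.8],
  [[0,0,0],[-2.0,0,0],4.8],
  [[0,0,0],[-3.0,0,0],4.8],
  [[0,0,0],[-2.7,0,0],4.8],
  [[0,0,0],[0,0,0],4.8],
  [[0,0,0],[0,0,0],4.8],
  [[0,0,0],[0,0,0],4.8],
])

```text
clock: 21.67
tool_pos: [0.4785, 0.3774, 0.1033]
eef_rot: [0.444, 0.55, -0.444, 0.55]
contact_force: [-1.0, -0.4, -1.3]
opening: 0.59
```

```bash
python3 -c "
from h import *;from plant import r
plan(r,512.7,69.2,100,12.2)"
```

```text
t 21.67 pos [478.5 377.4 103.3] open 52.0 F [-1.  -0.4 -1.3] | turn [-0.02  0.03  0.01] shift cm cur-axes [ 0.34 -3.16 30.85] end-axes [ 0.33 -3.17 30.85]
```

Emit:
drive_tool([
  [[0,0,0],[0,-0.3,2.8],4.8],
  [[0,0,0],[0,-0.3,3.0],4.8],
  [[0,0,0],[0,-0.3,3.0],4.8],
  [[0,0,0],[0,-0.3,3.0],4.8],
  [[0,0,0],[0,-0.3,3.0],4.8],
  [[0,0,0],[0,-0.3,3.0],4.8],
  [[0,0,0],[0,-0.3,3.0],4.8],
  [[0,0,0],[0,-0.35,3.5],4.8],
  [[0,0,0],[0,-0.4,3.5],4.8],
  [[0,0,0],[0,-0.32,3.1],4.8],
  [[0,0,0],[0,0,0],4.8],
  [[0,0,0],[0,0,0],4.8],
])

```text
clock: 22.67
tool_pos: [0.5122, 0.0662, 0.1021]
eef_rot: [0.444, 0.549, -0.447, 0.549]
contact_force: [0.2, 0.8, -1.2]
opening: 0.587
```

Emit:
drive_tool([
  [[0,0,0],[1.0,0,0],4.8],
  [[0,0,0],[1.0,0,0],4.8],
  [[0,0,0],[0.8,0,0],4.8],
  [[0,0,0],[0,0,0],4.8],
  [[0,0,0],[0,0,0],4.8],
  [[0,0,0],[0,0,0],4.8],
  [[0,0,0],[0,0,0],4.8],
  [[0,0,0],[0,0,0],4.8],
])

```text
clock: 23.33
tool_pos: [0.5131, 0.0693, 0.0755]
eef_rot: [0.444, 0.55, -0.444, 0.55]
contact_force: [-0.5, -0.6, 0.2]
opening: 0.586
```

```bash
python3 -c "
from h import *;from plant import r
plan(r,512.7,68.8,47.3,12.2)
s=r.snapshot('side')
print([(cen(c),cv2.boundingRect(c)) for c in blobs(s['color'],[0,150,60],[8,255,255],(280,130,345,200))])
print([(cen(c),cv2.boundingRect(c)) for c in blobs(s['color'],[70,80,60],[95,255,255],(280,150,345,200))])"
```

```text
t 23.33 pos [513.1  69.3  75.5] open 51.6 F [-0.5 -0.6  0.2] | turn [-0.    0.   -0.04] shift cm cur-axes [ 2.82 -0.06  0.04] end-axes [ 2.82 -0.05  0.04]
[((313.8290598290598, 168.26007326007326), (307, 162, 15, 14))]
[((309.69656203288486, 183.3878923766816), (299, 177, 23, 15))]
```

Ring right edge (321.5) lines up with the glass below it. Lowering.

Emit:
drive_tool([
  [[0,0,0],[0.4,-0.05,0.03],4.8],
  [[0,0,0],[0.6,0,0],4.8],
  [[0,0,0],[0.6,0,0],4.8],
  [[0,0,0],[0.5,0,0],4.8],
  [[0,0,0],[0.3,0,0],4.8],
  [[0,0,0],[0.1,0,0],4.8],
  [[0,0,0],[0,0,0],4.8],
  [[0,0,0],[0,0,0],4.8],
  [[0,0,0],[0,0,0],4.8],
])

```text
clock: 24.13
tool_pos: [0.5125, 0.0684, 0.0503]
eef_rot: [0.444, 0.55, -0.444, 0.55]
contact_force: [1.1, -3.1, -2.3]
opening: 0.589
```

Emit:
drive_tool([
  [[0,0,0],[0.1,0,0],4.8],
  [[0,0,0],[0.1,0,0],4.8],
  [[0,0,0],[0.05,0,0],4.8],
  [[0,0,0],[0,0,0],4.8],
  [[0,0,0],[0,0,0],4.8],
])

```text
clock: 24.55
tool_pos: [0.5128, 0.0687, 0.0478]
eef_rot: [0.444, 0.55, -0.444, 0.55]
contact_force: [1.1, -2.1, 0.8]
opening: 0.583
```

Emit:
drive_tool([
  [[0,0,0],[0.05,0,0],4.8],
  [[0,0,0],[0.03,0,0],4.8],
  [[0,0,0],[0,0,0],4.8],
  [[0,0,0],[0,0,0],4.8],
])

```text
clock: 24.88
tool_pos: [0.5128, 0.0688, 0.0472]
eef_rot: [0.444, 0.55, -0.444, 0.55]
contact_force: [1.0, -2.0, 5.3]
opening: 0.586
```

Emit:
drive_tool([
  [[0,0,0],[0,0,0],5.5],
  [[0,0,0],[0,0,0],6.0],
  [[0,0,0],[0,0,0],6.5],
  [[0,0,0],[0,0,0],6.5],
  [[0,0,0],[-0.5,0,0],6.5],
  [[0,0,0],[-1.0,0,0],6.5],
  [[0,0,0],[-2.0,0,0],7.0],
  [[0,0,0],[-3.0,0,0],8.8],
  [[0,0,0],[-0.5,0,0],8.8],
  [[0,0,0],[0,0,0],8.8],
  [[0,0,0],[0,0,0],8.8],
  [[0,0,0],[0,0,0],8.8],
])

```text
clock: 25.88
tool_pos: [0.5119, 0.0684, 0.1164]
eef_rot: [0.444, 0.55, -0.445, 0.55]
contact_force: [0.1, 0.1, -0.9]
opening: 0.997
```

```bash
python3 -c "
from h import *;from plant import r
plan(r,412,257,110,12.2)
b=(280,150,345,200);s=r.snapshot('side');cv2.imwrite('pics/p11.png',cv2.resize(s['color'][b[1]:b[3],b[0]:b[2],::-1],(520,400),interpolation=cv2.INTER_CUBIC))"
```

```text
t 25.88 pos [511.9  68.4 116.4] open 87.9 F [ 0.1  0.1 -0.9] | turn [-0.02  0.02  0.07] shift cm cur-axes [  0.64  -5.79 -20.55] end-axes [  0.64  -5.78 -20.55]
```

View pics/p11.png

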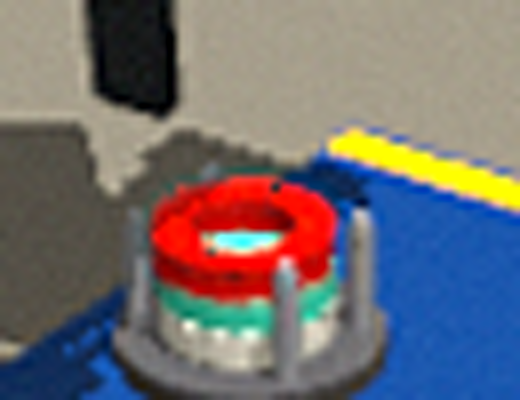

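The stack is right: white, green, red, level and between the posts. Now the plug.

Emit:
drive_tool([
  [[0,0,0],[0,-0.83,-2.94],8.8],
  [[0,0,0],[0,-0.83,-2.94],8.8],
  [[0,0,0],[0,-0.83,-2.94],8.8],
  [[0,0,0],[0,-0.83,-2.94],8.8],
  [[0,0,0],[0,-0.83,-2.94],8.8],
  [[0,0,0],[0,-0.83,-2.94],8.8],
  [[0,0,0],[0.6,-0.8,-2.9],8.8],
  [[0,0,0],[0,0,0],8.8],
  [[0,0,0],[0,0,0],8.8],
  [[0,0,0],[0,0,0],8.8],
  [[0,0,0],[0,0,0],8.8],
])

```text
clock: 26.85
tool_pos: [0.4132, 0.2555, 0.1105]
eef_rot: [0.444, 0.549, -0.445, 0.55]
contact_force: [0.0, -0.1, 0.5]
opening: 0.998
```

Emit:
drive_tool([
  [[0,0,0],[1.5,0,0],8.8],
  [[0,0,0],[2.0,0,0],8.8],
  [[0,0,0],[1.5,0,0],8.8],
  [[0,0,0],[1.0,0,0],8.8],
  [[0,0,0],[0.5,0,0],8.8],
  [[0,0,0],[0,0,0],8.8],
  [[0,0,0],[0,0,0],8.8],
  [[0,0,0],[0,0,0],8.8],
])

```text
clock: 27.52
tool_pos: [0.4132, 0.257, 0.0465]
eef_rot: [0.445, 0.55, -0.444, 0.55]
contact_force: [-0.6, -0.2, 0.1]
opening: 1.001
```

```bash
python3 -c "
from h import *;from plant import r
plan(r,412,257,28,12.2)
o=[]
for n,b in(('top',(160,195,240,255)),('side',(195,125,275,185))):
    s=r.snapshot(n);i=s['color'][b[1]:b[3],b[0]:b[2],::-1];o.append(cv2.resize(i,(400,300)))
cv2.imwrite('pics/p12.png',cv2.convertScaleAbs(np.hstack(o),alpha=1.6))"
```

```text
t 27.52 pos [413.2 257.   46.5] open 88.2 F [-0.6 -0.2  0.1] | turn [-0.08 -0.01 -0.05] shift cm cur-axes [ 1.84 -0.12 -0.03] end-axes [ 1.85 -0.12 -0.03]
```

View pics/p12.png

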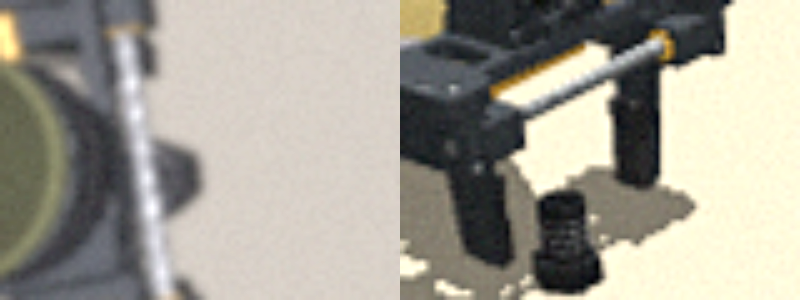

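The fingers straddle the plug: tip midpoint at crop column 566, plug at 565. Lower and grip.

Emit:
drive_tool([
  [[0,0,0],[0.8,0,0],8.8],
  [[0,0,0],[0.7,0,0],8.8],
  [[0,0,0],[0.35,0,0],8.8],
  [[0,0,0],[0,0,0],6.0],
  [[0,0,0],[0,0,0],4.0],
  [[0,0,0],[0,0,0],3.0],
  [[0,0,0],[0,0,0],2.2],
  [[0,0,0],[0,0,0],2.0],
  [[0,0,0],[0,0,0],2.0],
  [[0,0,0],[0,0,0],2.0],
  [[0,0,0],[0,0,0],2.0],
  [[0,0,0],[0,0,0],2.0],
], force=15)

```text
clock: 28.62
tool_pos: [0.4127, 0.2573, 0.0275]
eef_rot: [0.444, 0.55, -0.444, 0.55]
contact_force: [0.3, -0.3, -0.4]
opening: 0.34
```

Emit:
drive_tool([
  [[0,0,0],[0,0,0],2.0],
  [[0,0,0],[0,0,0],2.0],
  [[0,0,0],[0,0,0],2.0],
])

```text
clock: 28.87
tool_pos: [0.413, 0.2575, 0.0275]
eef_rot: [0.444, 0.55, -0.444, 0.55]
contact_force: [2.3, 1.0, 0.9]
opening: 0.266
```

```bash
python3 -c "
from h import *;from plant import r
plan(r,412,257,28,12.2)"
```

```text
t 28.87 pos [413.  257.5  27.5] open 23.4 F [2.3 1.  0.9] | turn [-0.02 -0.02 -0.04] shift cm cur-axes [-0.05 -0.11  0.03] end-axes [-0.05 -0.11  0.03]
```

Emit:
drive_tool([
  [[0,0,0],[0,0,0],2.0],
  [[0,0,0],[-0.5,0,0],2.0],
  [[0,0,0],[-2.0,0,0],2.0],
  [[0,0,0],[-3.0,0,0],2.0],
  [[0,0,0],[-3.0,0,0],2.0],
  [[0,0,0],[0,0,0],2.0],
  [[0,0,0],[0,0,0],2.0],
  [[0,0,0],[0,0,0],2.0],
], force=20)

```text
clock: 29.53
tool_pos: [0.4122, 0.2568, 0.1121]
eef_rot: [0.444, 0.55, -0.445, 0.55]
contact_force: [-0.6, 0.7, -1.4]
opening: 0.264
```

```bash
python3 -c "
from h import *;from plant import r
plan(r,530.6,-13.9,112,12.2)"
```

```text
t 29.53 pos [412.2 256.8 112.1] open 23.2 F [-0.6  0.7 -1.4] | turn [-0.02  0.04  0.05] shift cm cur-axes [2.000e-02 5.860e+00 2.896e+01] end-axes [1.000e-02 5.850e+00 2.896e+01]
```

Emit:
drive_tool([
  [[0,0,0],[0,0.55,2.7],2.0],
  [[0,0,0],[0,0.6,2.9],2.0],
  [[0,0,0],[0,0.6,3.0],2.0],
  [[0,0,0],[0,0.6,3.0],2.0],
  [[0,0,0],[0,0.6,3.0],2.0],
  [[0,0,0],[0,0.6,3.0],2.0],
  [[0,0,0],[0,0.6,3.0],2.0],
  [[0,0,0],[0,0.6,3.0],2.0],
  [[0,0,0],[0,0.6,3.0],2.0],
  [[0,0,0],[0,0.5,2.36],2.0],
  [[0,0,0],[0,0,0],2.0],
  [[0,0,0],[0,0,0],2.0],
])

```text
clock: 30.53
tool_pos: [0.5301, -0.0153, 0.1106]
eef_rot: [0.444, 0.55, -0.446, 0.549]
contact_force: [-1.1, 0.7, -1.4]
opening: 0.264
```

Emit:
drive_tool([
  [[0,0,0],[1.5,0,0],2.0],
  [[0,0,0],[2.0,0,0],2.0],
  [[0,0,0],[1.5,0,0],2.0],
  [[0,0,0],[1.0,0,0],2.0],
  [[0,0,0],[0,0,0],2.0],
  [[0,0,0],[0,0,0],2.0],
  [[0,0,0],[0,0,0],2.0],
  [[0,0,0],[0,0,0],2.0],
])

```text
clock: 31.2
tool_pos: [0.5314, -0.0131, 0.0531]
eef_rot: [0.444, 0.55, -0.444, 0.551]
contact_force: [0.2, -0.6, -0.9]
opening: 0.264
```

```bash
python3 -c "
from h import *;from plant import r
plan(r,530.6,-13.9,31.5,12.2)
b=(300,150,370,215);s=r.snapshot('side')
for z in(.004,.018,.048): print(proj(s,np.array([.5306,-.0139,z])))
cv2.imwrite('pics/p13.png',cv2.convertScaleAbs(cv2.resize(s['color'][b[1]:b[3],b[0]:b[2],::-1],(560,520),interpolation=cv2.INTER_CUBIC),alpha=1.6))"
```

```text
t 31.2 pos [531.4 -13.1  53.1] open 23.3 F [ 0.2 -0.6 -0.9] | turn [ 0.    0.   -0.08] shift cm cur-axes [ 2.16 -0.1   0.06] end-axes [ 2.16 -0.1   0.06]
[342.01205732 204.13552817]
[342.11429661 198.79127868]
[342.33780196 187.10821265]
```

View pics/p13.png

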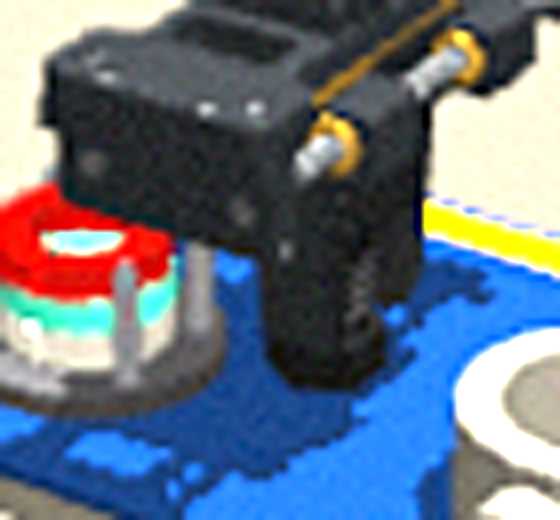

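The head sits near column 341 against a target of 342, with clear space to holder and casting. Lowering onto the mat.

Emit:
drive_tool([
  [[0,0,0],[0.6,-0.1,0.1],2.0],
  [[0,0,0],[0.6,0,0],2.0],
  [[0,0,0],[0.4,0,0],2.0],
  [[0,0,0],[0.3,0,0],2.0],
  [[0,0,0],[0.15,0,0],2.0],
  [[0,0,0],[0,0,0],2.0],
  [[0,0,0],[0,0,0],2.0],
  [[0,0,0],[0,0,0],2.0],
])

```text
clock: 31.92
tool_pos: [0.5303, -0.0146, 0.0319]
eef_rot: [0.444, 0.55, -0.444, 0.55]
contact_force: [0.7, -0.0, -1.2]
opening: 0.268
```

Emit:
drive_tool([
  [[0,0,0],[0.05,0,0],2.0],
  [[0,0,0],[0.05,0,0],2.0],
  [[0,0,0],[0,0,0],2.0],
  [[0,0,0],[0,0,0],2.0],
])

```text
clock: 32.25
tool_pos: [0.5304, -0.0146, 0.0315]
eef_rot: [0.444, 0.55, -0.444, 0.55]
contact_force: [-0.9, -0.4, 5.3]
opening: 0.266
```

Emit:
drive_tool([
  [[0,0,0],[0,0,0],3.0],
  [[0,0,0],[0,0,0],4.5],
  [[0,0,0],[0,0,0],6.0],
  [[0,0,0],[0,0,0],6.0],
  [[0,0,0],[-1.0,0,0],6.0],
  [[0,0,0],[-2.0,0,0],6.0],
  [[0,0,0],[-3.0,0,0],6.0],
  [[0,0,0],[-2.5,0,0],8.8],
  [[0,0,0],[-1.0,0,0],8.8],
  [[0,0,0],[0,0,0],8.8],
  [[0,0,0],[0,0,0],8.8],
])

```text
clock: 33.17
tool_pos: [0.5302, -0.0149, 0.1261]
eef_rot: [0.444, 0.55, -0.444, 0.55]
contact_force: [-0.7, 0.4, -0.4]
opening: 0.96
```

```bash
python3 -c "
from h import *;from plant import r
plan(r,467,-368,120,12.2)"
```

```text
t 33.17 pos [530.2 -14.9 126.1] open 84.5 F [-0.7  0.4 -0.4] | turn [-0.04  0.02 -0.04] shift cm cur-axes [  0.61 -13.62  33.19] end-axes [  0.61 -13.64  33.18]
```

Emit:
drive_tool([
  [[0,0,0],[0,-1.2,3.0],8.8],
  [[0,0,0],[0,-1.2,3.0],8.8],
  [[0,0,0],[0,-1.2,3.0],8.8],
  [[0,0,0],[0,-1.2,3.0],8.8],
  [[0,0,0],[0,-1.2,3.0],8.8],
  [[0,0,0],[0,-1.2,3.0],8.8],
  [[0,0,0],[0,-1.2,3.0],8.8],
  [[0,0,0],[0,-1.2,3.0],8.8],
  [[0,0,0],[0,-1.2,3.0],8.8],
  [[0,0,0],[0,-1.4,3.0],8.8],
  [[0,0,0],[0.6,-1.4,3.1],8.8],
  [[0,0,0],[0,0,0],8.8],
])

```text
clock: 34.17
tool_pos: [0.4617, -0.3755, 0.1166]
eef_rot: [0.445, 0.549, -0.45, 0.547]
contact_force: [-0.3, -1.8, -0.9]
opening: 0.997
```

Emit:
drive_tool([
  [[0,0,0],[0,0,0],8.8],
  [[0,0,0],[1.0,0,0],8.8],
  [[0,0,0],[2.0,0,0],8.8],
  [[0,0,0],[1.2,0,0],8.8],
  [[0,0,0],[0.5,0,0],8.8],
  [[0,0,0],[0,0,0],8.8],
  [[0,0,0],[0,0,0],8.8],
  [[0,0,0],[0,0,0],8.8],
])

```text
clock: 34.83
tool_pos: [0.4678, -0.3666, 0.0735]
eef_rot: [0.444, 0.55, -0.444, 0.551]
contact_force: [-0.3, 0.2, -0.4]
opening: 0.997
```

```bash
python3 -c "
from h import *;from plant import r
plan(r,467,-368,29.5,12.2)
o=[]
for n,b in(('top',(240,140,400,260)),('side',(420,210,520,310))):
    s=r.snapshot(n);i=s['color'][b[1]:b[3],b[0]:b[2],::-1];W=np.zeros((400,400,3),np.uint8);j=cv2.resize(i,(400,400*i.shape[0]//i.shape[1]));W[:j.shape[0]]=j;o.append(W)
cv2.imwrite('pics/p14.png',np.hstack(o))"
```

```text
t 34.83 pos [ 467.8 -366.6   73.5] open 87.8 F [-0.3  0.2 -0.4] | turn [ 0.03  0.03 -0.05] shift cm cur-axes [ 4.4  -0.11  0.12] end-axes [ 4.4  -0.1   0.12]
```

View pics/p14.png

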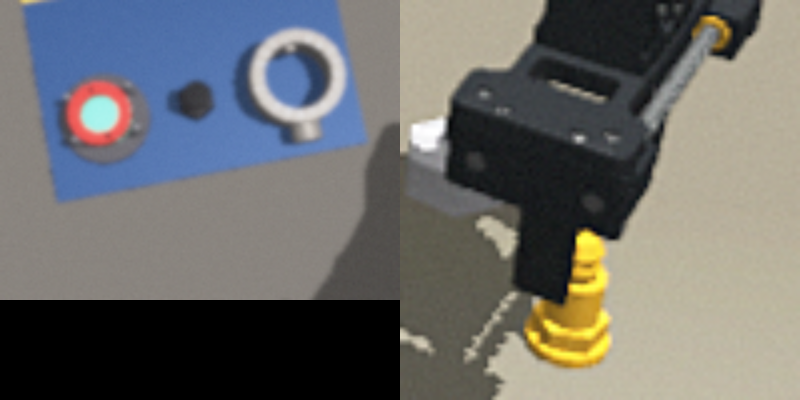

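Top view: plug stands at (317,179) between holder and casting. Side view: finger and fitting line up. Going down to grip the fitting's body.

Emit:
drive_tool([
  [[0,0,0],[1.0,-0.1,0.1],8.8],
  [[0,0,0],[1.5,0,0],8.8],
  [[0,0,0],[1.0,0,0],8.8],
  [[0,0,0],[0.6,0,0],8.8],
  [[0,0,0],[0.3,0,0],8.8],
  [[0,0,0],[0,0,0],8.8],
  [[0,0,0],[0,0,0],8.8],
  [[0,0,0],[0,0,0],8.8],
])

```text
clock: 35.6
tool_pos: [0.4667, -0.3682, 0.0294]
eef_rot: [0.444, 0.55, -0.444, 0.551]
contact_force: [-0.0, -0.3, -0.6]
opening: 0.997
```

Emit:
drive_tool([
  [[0,0,0],[0,0,0],6.0],
  [[0,0,0],[0,0,0],4.5],
  [[0,0,0],[0,0,0],3.5],
  [[0,0,0],[0,0,0],2.7],
  [[0,0,0],[0,0,0],2.0],
  [[0,0,0],[0,0,0],2.0],
  [[0,0,0],[0,0,0],2.0],
  [[0,0,0],[0,0,0],2.0],
  [[0,0,0],[0,0,0],2.0],
  [[0,0,0],[0,0,0],2.0],
  [[0,0,0],[0,0,0],2.0],
  [[0,0,0],[0,0,0],2.0],
], force=20)

```text
clock: 36.6
tool_pos: [0.4667, -0.368, 0.029]
eef_rot: [0.444, 0.55, -0.444, 0.55]
contact_force: [0.3, 0.9, 0.7]
opening: 0.264
```

```bash
python3 -c "
from h import *;from plant import r
plan(r,467,-368,29.5,12.2)
p=r.get_state()['tool_pos']
T=r.snapshot('top')
for s,b in((T,(462,190,510,235)),(r.snapshot('side'),(435,240,500,315))):
  print(proj(s,np.r_[p[:2],.003]),[(cen(c),cv2.boundingRect(c)) for c in blobs(s['color'],[15,120,60],[35,255,255],b)])
# plug and casting in the top view
i=T['color'];h=cv2.cvtColor(i,cv2.COLOR_RGB2HSV);m=((h[...,2]<60)).astype(np.uint8)*255
for c in blobs(i,[0,0,0],[180,255,60],(300,160,335,200)):print('plug',cen(c),cv2.boundingRect(c),onz(T,*cen(c),.03)*1e3)
"
```

```text
t 36.6 pos [ 466.7 -368.    29. ] open 23.3 F [0.3 0.9 0.7] | turn [-0.01  0.01 -0.04] shift cm cur-axes [-0.05  0.03  0.  ] end-axes [-0.05  0.03  0.  ]
[477.59703448 211.18861023] [((478.25830258302585, 211.0012300123001), (471, 205, 16, 13))]
[461.39753713 294.23342927] [((461.14486638537267, 296.98593530239094), (451, 289, 21, 14)), ((488.7047619047618, 249.26666666666662), (483, 246, 9, 9))]
plug (314.4779874213836, 181.0503144654088) (312, 177, 6, 9) [523.90965553  -3.50799032  30.        ]
```

Emit:
drive_tool([
  [[0,0,0],[-0.5,0,0],2.0],
  [[0,0,0],[-2.0,0,0],2.0],
  [[0,0,0],[-3.5,0,0],2.0],
  [[0,0,0],[-3.0,0,0],2.0],
  [[0,0,0],[-1.0,0,0],2.0],
  [[0,0,0],[0,0,0],2.0],
  [[0,0,0],[0,0,0],2.0],
  [[0,0,0],[0,0,0],2.0],
])

```text
clock: 37.37
tool_pos: [0.4649, -0.3678, 0.1273]
eef_rot: [0.444, 0.551, -0.445, 0.549]
contact_force: [0.4, -0.3, -1.2]
opening: 0.262
```

```bash
python3 -c "
from h import *;from plant import r
plan(r,624.7,-80.4,129,12.2)
T=r.snapshot('top');i=T['color'];h=cv2.cvtColor(i,cv2.COLOR_RGB2HSV)
b=(330,143,385,192)
for c in blobs(i,[0,0,95],[180,70,255],b)[:2]:
  print('cast',cv2.boundingRect(c),cv2.contourArea(c),cen(c))
  hull=cv2.convexHull(c).reshape(-1,2);up=hull[hull[:,1]<cen(c)[1]+3];e=cv2.fitEllipse(hull[hull[:,1]<183]);print(e,onz(T,*e[0],.044)*1e3)
  w=np.array([onz(T,*p,.044)[:2]*1e3 for p in c.reshape(-1,2)]);w=w[w[:,0]>535]
  A=np.c_[2*w,np.ones(len(w))];q=np.linalg.lstsq(A,(w**2).sum(1),rcond=None)[0];print('circle',q[:2],np.sqrt(q[2]+q[0]**2+q[1]**2))
c=blobs(i,[0,0,0],[180,150,75],(303,165,332,195))
m=cv2.inRange(h,np.array([0,0,0]),np.array([180,150,75]))[165:195,303:332];print(c and [(cen(k),cv2.boundingRect(k)) for k in c])
for z in(.004,.018,.048):print('plug exp',proj(T,np.array([.5306,-.0139,z])))
"
```

```text
t 37.37 pos [ 464.9 -367.8  127.3] open 23.1 F [ 0.4 -0.3 -1.2] | turn [-0.03 -0.1   0.16] shift cm cur-axes [ -0.18  21.68 -24.72] end-axes [ -0.17  21.69 -24.71]
cast (339, 151, 40, 41) 1183.5 (358.6197718631179, 170.37206027320093)
((358.5331115722656, 169.7261199951172), (37.95481491088867, 39.60063552856445), 94.70152282714844) [547.79652327 -96.86515576  44.        ]
circle [547.06465873 -96.94227134] 41.599232254097615
cast (375, 143, 10, 42) 170.5 (381.11143695014664, 156.1466275659824)
((390.82012939453125, 191.26657104492188), (10.143712997436523, 197.39578247070312), 166.75967407226562) [ 502.72437598 -165.48552194   44.        ]
circle [ 574.01658467 -144.35229452] 23.90671681888312
[((316.99343185550083, 179.77996715927748), (311, 174, 13, 13))]
plug exp [319.08010693 179.95747736]
plug exp [319.21729922 178.95762722]
plug exp [319.52805029 176.69288993]
```

```bash
python3 -c "
from h import *;from plant import r
o=[]
for n,b in(('top',(299,160,339,200)),('side',(322,170,362,210))):
    s=r.snapshot(n);i=s['color'][b[1]:b[3],b[0]:b[2],::-1];j=cv2.resize(i,(400,400),interpolation=cv2.INTER_CUBIC);j=cv2.convertScaleAbs(j,alpha=1.8)
    for z,rad,col in((.004,.016,(0,255,255)),(.048,.012,(0,0,255))):
        p=np.array([proj(s,np.array([.5306+rad*np.cos(t),-.0139+rad*np.sin(t),z])) for t in np.linspace(0,6.28,40)])
        cv2.polylines(j,[np.int32((p+.5-np.array(b[:2]))*10)],True,col,1)
    o.append(j)
cv2.imwrite('pics/p15.png',np.hstack(o))"
```

```text
(no output)
```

The viewer's limit is reached, so I'll check the plug by numbers.

```bash
python3 -c "
from h import *;from plant import r
for n,b,lim in(('top',(307,171,329,190),90),('side',(328,178,356,212),75)):
    s=r.snapshot(n);i=s['color'][b[1]:b[3],b[0]:b[2]].astype(int);d=i[...,2]-i[...,0]
    print(n,b)
    for k,row in enumerate(i): print(b[1]+k,' '.join('%3d'%v for v in row[:,2]))
    for z in(.004,.018,.048):
        p=proj(s,np.array([.5306,-.0139,z]));print(z,np.round(p,1))
"
```

```text
top (307, 171, 329, 190)
171 173 173 171 171 172 172 173 173 169 163 160 159 159 159 165 170 173 176 177 176 175 175
172 173 173 172 171 171 172 169 165 153 137 124 116 119 130 146 159 169 174 174 176 175 178
173 176 173 172 172 174 167 162 145 119  99  87  79  82  93 114 135 157 168 172 176 177 176
174 174 170 171 171 166 159 137 112  87  70  66  60  66  71  83 102 126 155 170 174 178 178
175 167 161 158 157 143 124 103  83  70  61  61  64  63  64  66  79 104 135 162 173 177 177
176 156 137 131 122 110  90  70  63  65  62  63  63  65  61  67  69  85 123 158 173 176 174
177 146 121 105  96  79  62  56  58  60  62  66  67  62  64  62  67  83 118 150 170 178 173
178 135 110 101  90  69  57  53  59  62  62  59  64  61  62  62  70  80 112 145 168 175 178
179 123 107  99  91  71  59  54  59  63  61  61  63  66  64  64  70  80 107 142 167 175 178
180 123 107 102  95  75  60  54  55  58  62  65  65  64  69  68  72  82  99 134 165 176 177
181 123 107 100  98  84  63  53  54  55  60  64  63  66  65  65  71  81  95 130 160 172 176
182 124 104 102  96  86  63  50  52  51  55  59  59  62  62  66
[... 4062 characters left out ...]
   0   2   4   0  57 159 196 196 190 188 190 190 189 199 158
207 191 189 189 189 193 198 182 176 146 125 123 131  96  78  76  81 110 162 196 195 192 189 194 188 194 197 210 139
208 189 191 191 189 188 192 197 197 193 189 189 190 187 183 183 177 187 197 194 190 189 190 190 195 196 151 132 112
209 187 187 188 190 189 194 191 191 195 195 194 194 197 196 198 196 196 191 190 189 194 189 190 195 155 101  93  94
210 187 191 187 188 190 188 188 187 188 193 192 187 193 190 189 188 192 187 190 189 189 187 194 198 135  86  99  95
211 190 191 188 191 192 191 190 192 185 187 193 190 191 190 190 189 189 189 190 190 190 190 196 149 100  89 100 101
0.004 [342.  204.1]
0.018 [342.1 198.8]
0.048 [342.3 187.1]
```

By both views the plug is about 4 mm off along the mat's +y, so I'll mend that after the fitting. Carrying the fitting now.

Emit:
drive_tool([
  [[0,0,0],[0,1.9,-2.1],2.0],
  [[0,0,0],[0,2.0,-2.3],2.0],
  [[0,0,0],[0,2.0,-2.3],2.0],
  [[0,0,0],[0,2.0,-2.3],2.0],
  [[0,0,0],[0,2.0,-2.3],2.0],
  [[0,0,0],[0,2.0,-2.3],2.0],
  [[0,0,0],[0,2.0,-2.3],2.0],
  [[0,0,0],[0,2.0,-2.3],2.0],
  [[0,0,0],[0,2.0,-2.3],2.0],
  [[0,0,0],[0,2.0,-2.3],2.0],
  [[0,0,0],[0,1.8,-2.04],2.0],
  [[0,0,0],[0,0,0],2.0],
])

```text
clock: 38.62
tool_pos: [0.6291, -0.0702, 0.1292]
eef_rot: [0.445, 0.553, -0.439, 0.552]
contact_force: [0.9, 1.5, -0.8]
opening: 0.263
```

Emit:
drive_tool([
  [[0,0,0],[0,0,0],2.0],
  [[0,0,0],[1.5,0,0],2.0],
  [[0,0,0],[1.5,0,0],2.0],
  [[0,0,0],[0.5,0,0],2.0],
  [[0,0,0],[0,0,0],2.0],
  [[0,0,0],[0,0,0],2.0],
  [[0,0,0],[0,0,0],2.0],
  [[0,0,0],[0,0,0],2.0],
])

```text
clock: 39.28
tool_pos: [0.6265, -0.0797, 0.0948]
eef_rot: [0.445, 0.55, -0.444, 0.551]
contact_force: [0.9, -0.2, -0.7]
opening: 0.264
```

```bash
python3 -c "
from h import *;from plant import r
plan(r,624.3,-79.2,33,12.2)
s=r.snapshot('side');p=r.get_state()['tool_pos'];print(proj(s,p-[0,0,.026]),[(cen(c),cv2.boundingRect(c)) for c in blobs(s['color'],[15,120,60],[35,255,255],(370,120,440,230))])"
```

```text
t 39.28 pos [626.5 -79.7  94.8] open 23.3 F [ 0.9 -0.2 -0.7] | turn [-0.04  0.02 -0.08] shift cm cur-axes [ 6.18 -0.22 -0.1 ] end-axes [ 6.18 -0.21 -0.1 ]
[393.91827431 174.74248967] [((395.61074561403507, 170.4265350877193), (386, 152, 16, 28)), ((396.5406643757159, 190.30011454753722), (370, 181, 54, 19))]
```

Emit:
drive_tool([
  [[0,0,0],[1.0,-0.2,-0.05],2.0],
  [[0,0,0],[1.2,0,0],2.0],
  [[0,0,0],[1.2,0,0],2.0],
  [[0,0,0],[1.0,0,0],2.0],
  [[0,0,0],[0.6,0,0],2.0],
  [[0,0,0],[0.3,0,0],2.0],
  [[0,0,0],[0,0,0],2.0],
  [[0,0,0],[0,0,0],2.0],
  [[0,0,0],[0,0,0],2.0],
])

```text
clock: 40.08
tool_pos: [0.6244, -0.0793, 0.0414]
eef_rot: [0.444, 0.55, -0.444, 0.551]
contact_force: [-0.5, 0.2, -1.3]
opening: 0.261
```

```bash
python3 -c "
from h import *;from plant import r
plan(r,624.3,-79.2,33,12.2)
s=r.snapshot('side');p=r.get_state()['tool_pos'];print(proj(s,p-[0,0,.026]))
i=s['color'].astype(int)
h=cv2.cvtColor(s['color'],cv2.COLOR_RGB2HSV)
for v in range(176,206,2): print(v,''.join('Y' if 15<=h[v,u,0]<=35 and h[v,u,1]>120 and h[v,u,2]>60 else 'B' if 100<=h[v,u,0]<=125 and h[v,u,1]>120 else 'k' if h[v,u,2]<60 else 'g' for u in range(370,420)))"
```

```text
t 40.08 pos [624.4 -79.3  41.4] open 23.0 F [-0.5  0.2 -1.3] | turn [-0.02  0.01 -0.06] shift cm cur-axes [ 0.84 -0.01 -0.02] end-axes [ 0.84 -0.01 -0.02]
[391.6206316  195.71516469]
176 kkkkkkkkkkkkkkkkkkkkkkkBYYYYkkkkkggggggggggggggggg
178 kkkkkkkkkkkkkkkkkkkkkkkBkYYkBkkkgggggggggggggggggg
180 gBBggggBBkkkkkkkkkkkkkkBYYYkkkkBgggggggggggggggggg
182 YYYYYYggggggkkkkkkkkkkkBYYYYYBkkgggggggggggggggggg
184 gYYYYYYYYYYYYgBkkkkkkkkBYYYYYBkkgggggggggggggggggg
186 BBBBBggYYYYYYYBkkkkkkkkBYYYYkkkggggggggggggggggggg
188 BBBBBBBBBBBBgkBkkkkkkkBkYYYYBkgggggggggggggggggggg
190 BgggggggBBBBBBkkkkkkkkBkYYYYYYYYgBgggggggggggggggg
192 ggggggggggggggggkkkkkkBYYYYYYYYYYYYYYYYggggggggggg
194 gggggggggggggggggggggkBYYYYYYgBggYYYYYYYYYYYYgBggg
196 gggggggggggggggggggggggYYYYYYgBBBBBBBggYYYYYYYYYYY
198 ggggggggggggggggggggggggYYYYYgBBBBBBBBBBBBBBgYYYYY
200 ggggggggggggggggggkggggggYggBBBBBBBBBBBBBBBBBBBBBB
202 ggggggggggggggggggkgggggggBBBBBBBBBBBBBBBBBBBBBBBB
204 ggggggggggggggggkggggggggBBBBBBBBBBBBBBBBBBBBBBBgg
```

Emit:
drive_tool([
  [[0,0,0],[0.3,0,0],2.0],
  [[0,0,0],[0.3,0,0],2.0],
  [[0,0,0],[0.15,0,0],2.0],
  [[0,0,0],[0.05,0,0],2.0],
  [[0,0,0],[0,0,0],2.0],
  [[0,0,0],[0,0,0],2.0],
  [[0,0,0],[0.05,0,0],2.0],
  [[0,0,0],[0,0,0],2.0],
  [[0,0,0],[0,0,0],2.0],
])

```text
clock: 40.88
tool_pos: [0.6239, -0.0795, 0.033]
eef_rot: [0.444, 0.55, -0.444, 0.55]
contact_force: [-3.1, -0.4, 5.3]
opening: 0.26
```

Seated with about 5 N. Opening only a little because the casting is close, then rising.

Emit:
drive_tool([
  [[0,0,0],[0,0,0],2.8],
  [[0,0,0],[0,0,0],3.2],
  [[0,0,0],[0,0,0],3.2],
  [[0,0,0],[0,0,0],3.2],
  [[0,0,0],[-0.5,0,0],3.2],
  [[0,0,0],[-1.0,0,0],3.2],
  [[0,0,0],[-2.0,0,0],3.2],
  [[0,0,0],[-3.0,0,0],3.2],
  [[0,0,0],[-2.5,0,0],5.0],
  [[0,0,0],[-1.0,0,0],6.0],
  [[0,0,0],[0,0,0],6.0],
  [[0,0,0],[0,0,0],6.0],
])

```text
clock: 41.88
tool_pos: [0.6239, -0.0796, 0.1327]
eef_rot: [0.444, 0.55, -0.444, 0.55]
contact_force: [-0.5, -0.8, 0.2]
opening: 0.642
```

```bash
python3 -c "
from h import *;from plant import r
plan(r,529.7,-9.7,125,12.2)
s=r.snapshot('side');h=cv2.cvtColor(s['color'],cv2.COLOR_RGB2HSV)
print([np.round(proj(s,np.array([.6243,-.0804,z])),1) for z in(.004,.01,.062)])
for v in range(166,206,2): print(v,''.join('Y' if 15<=h[v,u,0]<=35 and h[v,u,1]>120 and h[v,u,2]>60 else 'B' if 100<=h[v,u,0]<=125 and h[v,u,1]>120 else 'k' if h[v,u,2]<60 else 'g' for u in range(370,420)))"
```

```text
t 41.88 pos [623.9 -79.6 132.7] open 56.6 F [-0.5 -0.8  0.2] | turn [-0.02  0.03 -0.03] shift cm cur-axes [ 0.76 -7.74 -8.82] end-axes [ 0.77 -7.73 -8.82]
[array([391.6, 200.2]), array([391.8, 198. ]), array([393.3, 177.9])]
166 gggggggggggggggggggggggggggggggggggggggggggggggggg
168 gggggggggggggggggggggggggggggggggggggggggggggggggg
170 gggggggggggggggggggggggggggggggggggggggggggggggggg
172 gggggggggggggggggggggggggggggggggggggggggggggggggg
174 gggggggggggggggggggggggggggggggggggggggggggggggggg
176 gggggggggggggggggggggggggggggggggggggggggggggggggg
178 ggggggggggggggggggggYYYYYYgggggggggggggggggggggggg
180 gBggggggggggggggggYYYYYYYYYggggggggggggggggggggggg
182 YYYYYYgggggggggggggYYYYYYYgggggggggggggggggggggggg
184 gYYYYYYYYYYYYggBgYYYYYYYYYYggggggggggggggggggggggg
186 BBBBBggYYYYYYYYYYYYYYYYYYYYYgggggggggggggggggggggg
188 BBBBBBBBBBBBgYYYYYYYYYYYYYYggggggggggggggggggggggg
190 BBBBBBBBBBBBBBBBBYYYYYYYYYYYYYYYgBgggggggggggggggg
192 gggggggggggggggggYYYYYYYYYYYYYYYYYYYYYYggggggggggg
194 ggggggggggggggggggggYYYYYYYYgBBggYYYYYYYYYYYYgBggg
196 gggggggggggggggggggggggYYYYYgBBBBBBBBgggYYYYYYYYYY
198 ggggggggggggggggggggggggYYYYYgBBBBBBBBBBBBBBgYYYYY
200 ggggggggggggggggggkggggggYYYYgBBBBBBBBBBBBBBBBBBBB
202 ggggggggggggggggggkggggggYYYgBBBBBBBBBBBBBBBBBBBBB
204 ggggggggggggggggkggggggggBBBBBBBBBBBBBBBBBBBBBBBgg
```

The fitting stands upright: flange edge at column 398.5 against about 399 expected. Now going back to mend the plug.

Emit:
drive_tool([
  [[0,0,0],[0,-1.5,-1.8],6.0],
  [[0,0,0],[0,-2.2,-2.5],6.0],
  [[0,0,0],[0,-2.2,-2.5],6.0],
  [[0,0,0],[0.7,-1.83,-2.02],6.0],
  [[0,0,0],[0,0,0],6.0],
  [[0,0,0],[0,0,0],6.0],
  [[0,0,0],[2.0,0,0],6.0],
  [[0,0,0],[2.0,0,0],6.0],
  [[0,0,0],[0,0,0],6.0],
  [[0,0,0],[0,0,0],6.0],
  [[0,0,0],[0,0,0],6.0],
  [[0,0,0],[0,0,0],6.0],
])

```text
clock: 42.93
tool_pos: [0.5306, -0.0097, 0.0861]
eef_rot: [0.445, 0.55, -0.444, 0.55]
contact_force: [0.3, -0.3, -0.2]
opening: 0.677
```

```bash
python3 -c "
from h import *;from plant import r
plan(r,529.7,-9.7,32,12.2)"
```

```text
t 42.93 pos [530.6  -9.7  86.1] open 59.6 F [ 0.3 -0.3 -0.2] | turn [-0.06  0.01 -0.09] shift cm cur-axes [ 5.41 -0.1  -0.02] end-axes [ 5.41 -0.09 -0.02]
```

Emit:
drive_tool([
  [[0,0,0],[1.5,-0.1,0],6.0],
  [[0,0,0],[1.5,0,0],6.0],
  [[0,0,0],[1.2,0,0],6.0],
  [[0,0,0],[0.8,0,0],6.0],
  [[0,0,0],[0.4,0,0],6.0],
  [[0,0,0],[0,0,0],6.0],
  [[0,0,0],[0,0,0],6.0],
  [[0,0,0],[0,0,0],4.0],
  [[0,0,0],[0,0,0],3.0],
  [[0,0,0],[0,0,0],2.2],
  [[0,0,0],[0,0,0],2.0],
  [[0,0,0],[0,0,0],2.0],
], force=15)

```text
clock: 43.93
tool_pos: [0.5289, -0.0097, 0.0316]
eef_rot: [0.444, 0.55, -0.444, 0.55]
contact_force: [-0.3, -0.2, -0.5]
opening: 0.326
```

Emit:
drive_tool([
  [[0,0,0],[0,0,0],2.0],
  [[0,0,0],[0,0,0],2.0],
  [[0,0,0],[0,0,0],2.0],
  [[0,0,0],[0,0,0],2.0],
])

```text
clock: 44.27
tool_pos: [0.529, -0.0097, 0.0316]
eef_rot: [0.444, 0.55, -0.444, 0.55]
contact_force: [-0.5, 0.0, 2.0]
opening: 0.263
```

Emit:
drive_tool([
  [[0,0,0],[-0.2,0,0],2.0],
  [[0,0,0],[-0.1,0,0],2.0],
  [[0,0,0],[0,0,0.2],2.0],
  [[0,0,0],[0,0,0.2],2.0],
  [[0,0,0],[0,0,0],2.0],
  [[0,0,0],[0,0,0],2.0],
  [[0,0,0],[0,0,0],2.0],
])

```text
clock: 44.85
tool_pos: [0.5296, -0.0137, 0.0343]
eef_rot: [0.444, 0.55, -0.444, 0.55]
contact_force: [0.3, 1.3, -1.4]
opening: 0.267
```

```bash
python3 -c "
from h import *;from plant import r
plan(r,530.6,-13.9,32,12.2)
s=r.snapshot('side');i=s['color'][...,2].astype(int)
for v in (196,198,200,202,204): print(v,' '.join('%3d'%x for x in i[v,328:356]))"
```

```text
t 44.85 pos [529.6 -13.7  34.3] open 23.5 F [ 0.3  1.3 -1.4] | turn [-0.02 -0.    0.01] shift cm cur-axes [0.23 0.09 0.04] end-axes [0.23 0.09 0.04]
196  85  92  92  81  38  19  24  21  24  20  25  24  30  23  31  31  27  27  25  61  83  85  95  88  81  71 156 181
198  87  90  91  94  44  19  24  25  23  26  24  28  19  16  39  39  31  22  19  29  35  53  72 145 179 183 183 177
200  90  85  90  93  82  87  50  20  25  22  22  21  33  20  20  28  26  28  33  26  18  21 166 184 182 178 174 184
202  95  90  89  92  93  98  58  10  14  13  17  19  20  22  22  22  26  24  14  18  13  69 165 184 177 175 172 180
204  88  92  94  90  85  94  93  52  18   4   9   7  18  14  21  15  20  20  18  12  13 135 179 176 178 178 175 188
```

Emit:
drive_tool([
  [[0,0,0],[0.1,0.08,0],2.0],
  [[0,0,0],[0.1,0,0],2.0],
  [[0,0,0],[0.1,0,0],2.0],
  [[0,0,0],[0,0,0],2.0],
  [[0,0,0],[0,0,0],2.0],
  [[0,0,0],[0.03,0,0],2.0],
  [[0,0,0],[0,0,0],2.0],
])

```text
clock: 45.48
tool_pos: [0.5305, -0.0133, 0.0315]
eef_rot: [0.444, 0.55, -0.444, 0.55]
contact_force: [-1.0, 0.1, 5.2]
opening: 0.269
```

Emit:
drive_tool([
  [[0,0,0],[0,0,0],3.0],
  [[0,0,0],[0,0,0],4.5],
  [[0,0,0],[0,0,0],6.0],
  [[0,0,0],[0,0,0],6.0],
  [[0,0,0],[-1.0,0,0],6.0],
  [[0,0,0],[-2.0,0,0],6.0],
  [[0,0,0],[-3.0,0,0],6.0],
  [[0,0,0],[-3.0,0,0],8.8],
  [[0,0,0],[-2.0,0,0],8.8],
  [[0,0,0],[0,0,0],8.8],
])

```text
clock: 46.32
tool_pos: [0.5327, -0.0132, 0.1455]
eef_rot: [0.446, 0.548, -0.442, 0.552]
contact_force: [0.0, 0.4, -0.4]
opening: 0.888
```

Emit:
drive_tool([
  [[0,0,0],[0,-1.0,3.0],8.8],
  [[0,0,0],[0,-1.0,3.0],8.8],
  [[0,0,0],[0,-1.0,3.0],8.8],
  [[0,0,0],[0,-1.0,3.0],8.8],
  [[0,0,0],[0,-1.0,3.0],8.8],
  [[0,0,0],[0,-1.0,3.0],8.8],
  [[0,0,0],[0,-1.0,3.0],8.8],
  [[0,0,0],[0,-1.0,3.0],8.8],
  [[0,0,0],[0,-1.0,3.0],8.8],
  [[0,0,0],[0,-1.0,3.0],8.8],
  [[0,0,0],[0,-1.0,3.0],8.8],
  [[0,0,0],[0,0,0],8.8],
])

```text
clock: 47.32
tool_pos: [0.489, -0.3682, 0.1401]
eef_rot: [0.445, 0.547, -0.449, 0.548]
contact_force: [-0.9, -0.9, -0.2]
opening: 0.999
```

```bash
python3 -c "
from h import *;from plant import r;import pickle
plan(r,530.6,-13.9,32,12.2)
d=pickle.load(open('s0.pkl','rb'))
T=r.snapshot('top');S=r.snapshot('side')
for c in blobs(T['color'],[0,0,0],[180,150,75],(303,165,332,195)):print('plug T',cen(c),cv2.boundingRect(c))
i=S['color'][...,2].astype(int)
for v in (188,192,202): print(v,' '.join('%3d'%x for x in i[v,330:356]))
Y=blobs(T['color'],[15,120,60],[35,255,255],(325,120,380,170));print('fit T',[(cen(c),cv2.boundingRect(c)) for c in Y],[np.round(proj(T,np.array([.6243,-.0804,z])),1) for z in(.004,.062)])
for n,lo,hi,bt,bs in(('stone',[0,100,60],[14,255,255],(410,210,445,245),(380,245,415,290)),('nut',[0,0,120],[180,40,255],(415,165,455,200),(415,230,455,270)),('red',[0,150,60],[8,255,255],(255,165,305,210),(285,150,340,200))):
  for s,b,o in((T,bt,d['top']),(S,bs,d['side'])):
    print(n,[[(np.round(cen(c),1),cv2.boundingRect(c)) for c in blobs(k['color'],lo,hi,b)[:1]] for k in(o,s)])
h=cv2.cvtColor(T['color'],cv2.COLOR_RGB2HSV)
for v in range(126,160): print(v,''.join('Y' if 15<=h[v,u,0]<=35 and h[v,u,1]>100 and h[v,u,2]>60 else 'B' if 100<=h[v,u,0]<=125 and h[v,u,1]>110 else 'g' for u in range(325,380)))
"
```

```text
t 47.32 pos [ 489.  -368.2  140.1] open 88.0 F [-0.9 -0.9 -0.2] | turn [-0.64  0.29  0.22] shift cm cur-axes [ 10.6   11.22 -33.93] end-axes [ 10.81  11.55 -33.75]
plug T (318.7308294209702, 179.15336463223787) (313, 173, 12, 13)
188 190 186 186 187 189 193 167  76  22  32  38  41  40  36  39  36  22  48 171 199 192 187 185 188 191 188
192 193 186 186 188 195 192 177  87  11  19  20  21  17  18  33  39  51  50 172 197 189 189 189 183 191 185
202 190 189 184 130  51  17   9  25  31  33  31  26  25  34  30  36  29  20  18  26 176 196 190 189 193 197
fit T [((348.9497907949791, 138.69456066945608), (343, 131, 12, 15)), ((335.3061224489796, 121.93197278911565), (325, 120, 33, 6))] [array([349.1, 139.6]), array([351.9, 132.2])]
stone [[(array([429.3, 227.2]), (422, 221, 16, 13))], [(array([429.7, 227.3]), (422, 221, 16, 13))]]
stone [[(array([397.8, 270.2]), (389, 257, 18, 25))], [(array([397.9, 270.1]), (389, 257, 19, 25))]]
nut [[(array([434.5, 182. ]), (415, 165, 40, 35))], [(array([435. , 181.9]), (425, 173, 23, 19))]]
nut [[(array([437.8, 249.8]), (415, 230, 40, 40))], [(array([434.3
[... 1484 characters left out ...]
BBBBBBBggggggBBBBBBBBBBBBBBBBBBBBBBggggg
149 BBBBBBBBBBBBBBBBBBBBBBBBBBBBBBBBBBBBBBBBBBBBBBBBBBBgggg
150 BBBBBBBBBBBBBBBBBBBBBBBBBBBBBBBgggggBBBBBBBBBBBBBBBgggg
151 BBBBBBBBBBBBBBBBBBBBBBBBBBBggggggggggggggBBBBBBBBBBgggg
152 BBBBBBBBBBBBBBBBBBBBBBBBBggggggggggggggggggBBBBBBBBgggg
153 BBBBBBBBBBBBBBBBBBBBBBBggggggggggggggggggggggBBBBBBBggg
154 BBBBBBBBBBBBBBBBBBBBBggggggggggggggggggggggggggBBBBBggg
155 BBBBBBBBBBBBBBBBBBBBggggggggggggggggggggggggggggBBBBggg
156 BBBBBBBBBBBBBBBBBBBggggggggggggggggggggggggggggggBBBggg
157 BBBBBBBBBBBBBBBBBBggggggggggggggggggggggggggggggggBBggg
158 BBBBBBBBBBBBBBBBBggggggggggggggggggggggggggggggggggBBgg
159 BBBBBBBBBBBBBBBBgggggggggggggggggggggggggggggggggggBBgg
```

All in place: fitting flange at (349.5,139), plug centre at (318.7,179), stone unmoved. Settling, then handing in.

Emit:
drive_tool([
  [[0,0,0],[0,0,0],8.8],
  [[0,0,0],[0,0,0],8.8],
  [[0,0,0],[0,0,0],8.8],
  [[0,0,0],[0,0,0],8.8],
  [[0,0,0],[0,0,0],8.8],
  [[0,0,0],[0,0,0],8.8],
])

```text
clock: 47.92
tool_pos: [0.4927, -0.3588, 0.1412]
eef_rot: [0.444, 0.55, -0.444, 0.55]
contact_force: [-0.2, 0.4, 0.3]
opening: 0.995
```

```bash
python3 -c "
from plant import r
print(r.get_state()['clock'],r.finish_job())"
```

```text
the job is handed in; nothing more can be done
47.9167 None
```

The kit is set out and the job handed in at about 48 s; no verdict is reported.

- **Stack:** the white spacer, glass and red ring sit level between the four posts, seen in the picture taken after the ring went in. The glass was lowered to a 6 N contact before release.
- **Plug:** it stands on its head midway between the casting and the holder. My first placing was about 4 mm off along the line between them, so I regripped and moved it. The last top and side views put it within about 1–1.5 mm of the midpoint.
- **Fitting:** it stands upright straight behind the casting. Its flange is within about 1 mm of the spot for a 20 mm gap.
- **Bystanders:** the stone's image position did not change. For the nut, my first colour mask also picked up the background, so before and after could not be compared closely. Its place in the last top view agrees within about 1 pixel (2 mm), and the gripper never went down beside it. The last side-view mask for the nut was also unusable.

The picture limit ended viewing after the plug was first placed, so the final checks on the fitting and plug are from pixel measurements, not viewed images.

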